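Lock the side stop, then hold a block in the drilling board's corner

ROBOT

A 6-joint arm with a two-finger parallel gripper is mounted at the origin on the work surface. World frame = base frame: x ahead of the robot, y to its left, z up, the work surface at z = 0. Lengths are in m, angles in degrees, forces in N, time in s.
With the tool pointing down it reaches from about 0.4 to 0.825 m from the base axis. Payload 7 kg.
Tool frame: the origin (TCP) lies on the centre line of the jaws, within the pads' length; the fingertips stand 17 mm ahead of it and the grasp point (between the pads) lies 2 mm behind it; y points along the fingers, z is the direction in which the jaws open and shut, and the axes are right-handed (so a half turn about y gives the same grasp; the last joint's range is limited). The gripper opens to 88 mm and grips with 3 to 60 N. Pads are 19 mm wide; open, the fingers measure 130 mm over their backs; the gripper's body (78 mm by 193 mm) begins 47 mm behind the grasp point.
Start: joints at [-54.368, 20.546, 0.682, 0, -70.136, -16.507], TCP at [0.221, -0.638, 0.215] pointing down, gripper open.
Joint ranges: [-176.03, 176.03], [-82.01, 121.73], [-58.28, 71.71], [-173.87, 95.51], [-174.79, -0.11], [-173.66, 173.66]. Speed limits (degrees/s): [136.94, 136.94, 172.46, 180, 180, 180].

INTERFACE

Orientations are given as [roll, pitch, yaw] about the fixed x, y, z axes, in that order (R = Rz(yaw) Ry(pitch) Rx(roll)).
In Python, from plant import r, capture, camera_info gives the robot as it stands. The module is installed in compiled form; this text tells all that it offers.
- The arm moves only by the tool apply_moves, never from a script. Its argument "deltas" is a list of rows, each an object of numbers: "tx", "ty", "tz": the shift along the tool's x, y, z in m; "turn": the turn about the tool's y in rad; "gripper": the finger opening in m, from 0 to 0.0876. A call has 1 to 5 rows; each row is the pose to reach, as a shift and turn from the pose commanded when the call began, along the tool's axes at that moment; what a row does not reach only later rows make up. A row lasts 1/10 s, in which the tool goes at most 50 mm and 8.59 degrees, less where a joint would pass 70% of its speed; a pose out of reach is approached as far as the arm can. A call with a gripper value outside its range is refused whole. The fingers move at their own pace and stop on an object; "newtons" is the grip in N (left out, the last holds). Time passes only in rows, so rows that repeat a pose let the fingers close. It gives the time, the measured TCP pose, the force and the opening at its end, in the units of the state.
- r.get_state(): the state, without advancing time (a new reading comes with each control period).
- capture(name): name is "side" or "top"; returns (picture, depth): 420x560x3 uint8, red, green, blue; 420x560 float32, m along the optical axis (not along the pixel's ray), 0 where there is no reading.
- camera_info(name): a dict with "K" (3x3 intrinsics, pixels), "eye" and "orientation" of the camera in the world. Camera axes: x right, y up, looking along -z (the intrinsics and any distortion apply to the point x, -y, -z); pixel columns grow to the right and rows downward; lengths in m; the calibration is good to about 2 mm. A picture is of the moment at which its call begins. camera_info takes no time and is no camera call.
- r.close_job(): hands the job in, once; it reports no verdict.
The state is a dict: "time_s": time; "joints": joint angles; "qd": joint speeds; "joint_torque": joint torques, N m; "tcp_pos": TCP position; "eef_rot": TCP orientation; "contact_force": force on the tool from outside, world axes, zero at the start; "moment": the same for the moment, N m; "gripper_width": finger opening in m.
Only numpy, scipy, OpenCV 4.12 (cv2) and the standard library are available. Lean on these libraries where they do the work, as an engineer would, in place of code of your own. Each camera call takes 0.05 s, during which the arm holds its last target.

TASK

Get the tall bored beech block ready for drilling: first lock the sliding side stop of the drilling board where it stands (within a centimetre) by turning its wing knob clockwise, seen from above, until it is tight. Then stand the block on the board, holes up, push it fully home into the corner, its long side flush against the wooden back fence and its end flush against the aluminium side stop, and press it firmly against both at once (some 10 N on each is plenty). Finish while still pressing it there with the gripper: do not let go; leave the other things on the bench alone.

Things in the scene. Friction and masses are not known exactly. Their poses are not given: they have to be found in the camera images.
- jig: Drilling board fixed to the bench: flat plywood base 220 (x) x 340 (y) x 15 mm thick. Origin: centre of its underside, on the bench. Its own x points to the back fence (away from the robot at yaw 0), its own y along the fence to the side stop's saddle and knob, on the robot's left. Its yaw varies by up to 0.25 rad either way.
- fence: Wooden back fence fixed on the board, a beech batten 30 (x) x 340 (y) x 22 mm high, axes as the board's. Origin: centre of its underside, on the board's upper face, at x = +75 mm, y = 0 of the board; the face that the block goes against lies at x = +60 mm of the board. Friction of the block on fence, stop and board is about 0.6, so each contact takes part of the push on the other: bear down on the board only lightly.
- stop: Aluminium side stop that slides along the fence. A crosswise plate 74 mm long (from the fence towards the robot), 14 mm thick, top 22 mm above the board, has the stop face, looking to the board's -y; beyond it a saddle 70 mm long rides over the fence, its top 47 mm above the bench. Origin: where stop face, fence face and board meet; axes as the board's. Loose it slides to +y at 1.5 N; locked it stands 20 N.
- stop_face (a point): Point on the stop face, 37.5 mm from the fence face (towards the robot) and 11 mm above the board's upper face; axes as the board's. The block's end goes against this face from the -y side.
- clamp_knob (a joint): Angle (rad) of the wing knob that clamps the side stop: 0 is loose, wing parallel to the fence; it grows turning clockwise seen from above, the clamp bites from about 0.65, and 1.4 is the tight end stop, wing square to the fence (1.15 or more counts as locked). It starts between 0 and 0.25 and stays where it is left. Turning takes about 0.15 N m.
- knob_grip (a point): Centre of the knob's wing, on its upright turning axis, 74 mm above the bench. The black wing is 52 long, 14 wide, 22 mm high, its top 83 mm above the bench; below it only a 12 mm thick stem, 14 mm high, on the saddle. Axes turn with the knob: y along the wing, x across its 14 mm. The axis is 40 mm to the board's +y of the stop face and 14 mm beyond the fence face.
- workpiece: Plain beech block 100 (x) x 45 (y) x 60 mm high with two dark 12 mm dowel holes in its top, about 0.2 kg, the tallest loose wood. It stands upright on the bench right of the board. Origin: centre of its underside; x along the 100 mm. Seated, its origin is 22.5 mm from the fence face, 50 mm from the stop face and on the board; either end may face the stop.
- batten: Loose flat beech batten 180 x 32 x 18 mm with three holes, right of the board and beyond the block; leave alone. Origin: centre of underside.
- sanding_block: Loose cork sanding block 70 x 40 x 28 mm, right front, nearer the robot than the block; leave alone. Origin: centre of underside.
- offcut: Loose plywood scrap 36 x 28 x 12 mm lying on the drilling board's near corner on the stop's side; leave alone. Origin: centre of underside.
- screwdriver: Screwdriver about 200 mm long lying at the right; leave alone.
Mind the look-alikes: they are no part of the job. Of the things shaped like the workpiece, the beech one is meant.

How it is judged:
By the outcome, as a careful person would: the job done as asked, in the order asked, and still so for the second after the job is handed in, while the arm keeps its last pose, push and grip.
It also fails if it takes over 72 s, if anything falls off the work surface, if the arm or the gripper's body presses on something with over 40 N, if the wrist force passes 120 N, or if a joint passes its speed limit or range.

## Working session

There is one attempt and no reset: what is moved stays moved. The work goes in short steps, Python scripts to look and compute and a tool call to move; the robot and the scene stay as the last step left them, time stands still between calls to the robot, and variables do not carry over. Pictures are saved under pics/ and viewed, and the job is handed in when it is done.

Besides the shell and the picture viewer there is one more tool, called after ">>>" by a JSON object that holds its "op" and its "data". apply_moves: Moves the arm, as the interface text tells. Its arguments: {"type":"object","properties":{"deltas":{"type":"array","items":{"type":"object","properties":{"tx":{"type":"number"},"ty":{"type":"number"},"tz":{"type":"number"},"turn":{"type":"number"},"gripper":{"type":"number"}}}},"newtons":{"type":"number"}},"required":["deltas"]}

```bash
mkdir -p pics; ls; python3 - <<'E'
from plant import r, capture, camera_info
import cv2, numpy as np
for n in ("side","top"):
    p,d=capture(n); cv2.imwrite(f"pics/{n}0.png",p[:,:,::-1]); np.save(f"{n}0.npy",d)
    print(n,camera_info(n))
print(r.get_state())
E
```

```text
pics
side {'K': array([[434.14816442,   0.        , 280.78126964],
       [  0.        , 434.14816442, 207.09461029],
       [  0.        ,   0.        ,   1.        ]]), 'eye': array([0.39110515, 0.78102697, 0.90181229]), 'orientation': array([  47.81962889,    0.48651205, -173.92195874])}
top {'K': array([[443.9295536 ,   0.        , 281.96851361],
       [  0.        , 443.9295536 , 216.78254669],
       [  0.        ,   0.        ,   1.        ]]), 'eye': array([ 0.3329104 , -0.09349617,  1.03920275]), 'orientation': array([  7.46082475,   0.43837887, -91.17801767])}
{'time_s': 0.1, 'joints': array([-5.43676363e+01,  2.05851440e+01,  6.37947839e-01, -1.72186690e-02,
       -7.01346819e+01, -1.65047460e+01]), 'qd': array([ 0.02421585, -0.17201936,  0.2186206 ,  0.00433141,  0.03800781,
        0.06443824]), 'joint_torque': array([ 4.32080069e-04, -5.84161878e+01,  2.93750685e+01,  7.01543033e+00,
        1.01429559e-02, -8.60570026e-05]), 'tcp_pos': array([ 0.22097498, -0.63732149,  0.21423453]), 'eef_rot': array([-8.99168966e+01,  7.74259064e-03,  1.91217606e+01]), 'contact_force': array([-0.39012996,  0.08882821,  0.37146013]), 'moment': array([-0.00841839, -0.01656318,  0.0457382 ]), 'gripper_width': 0.08756538818356704}
```

View pics/side0.png

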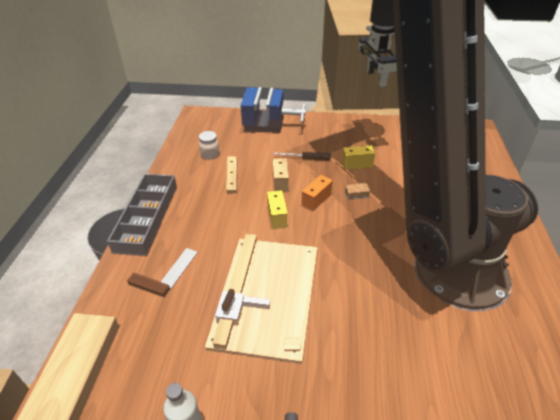

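View pics/top0.png

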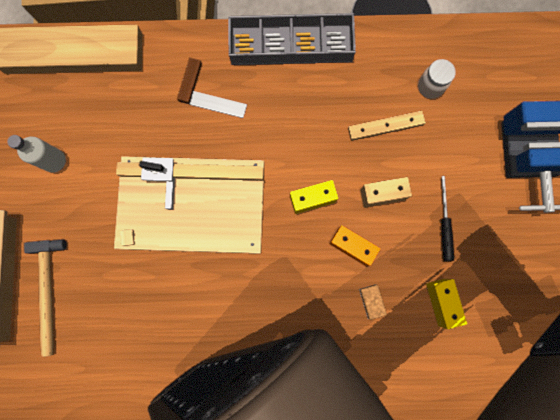

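Candidates for the beech block in the top picture are yellow (314,195), beech with natural grain (387,191), orange (355,245), olive-yellow (447,303) and the flat batten (387,125). I'm choosing (387,191) and will check it in a close crop.

```bash
cat > h.py <<'E'
import numpy as np, cv2
from scipy.spatial.transform import Rotation as R
from plant import r, capture, camera_info
def cam(n):
    c=camera_info(n); return c["K"],np.array(c["eye"]),R.from_euler('xyz',c["orientation"],degrees=True).as_matrix()
def ray(n,u,v,z):
    "pixel -> world on plane z"
    K,e,Rm=cam(n); d=Rm@np.array([(u-K[0,2])/K[0,0],-(v-K[1,2])/K[1,1],-1.]); t=(z-e[2])/d[2]; return e+t*d
def proj(n,P):
    K,e,Rm=cam(n); c=(np.atleast_2d(P)-e)@Rm; return np.c_[K[0,0]*c[:,0]/-c[:,2]+K[0,2],K[1,1]*-c[:,1]/-c[:,2]+K[1,2]]
def cloud(n,d):
    K,e,Rm=cam(n); v,u=np.mgrid[:d.shape[0],:d.shape[1]]
    return np.stack([(u-K[0,2])/K[0,0]*d,-(v-K[1,2])/K[1,1]*d,-d],-1)@Rm.T+e
def crop(src,dst,x0,y0,w,h,s):
    p=cv2.imread(src)[y0:y0+h,x0:x0+w]; cv2.imwrite(dst,cv2.resize(p,None,fx=s,fy=s,interpolation=cv2.INTER_CUBIC))
E
python3 - <<'E'
from h import *
crop("pics/top0.png","pics/cA.png",105,140,170,120,4)
crop("pics/top0.png","pics/cB.png",340,105,90,110,5)
d=np.load("top0.npy"); P=cloud("top",d)
for u,v in [(387,191),(314,195),(240,200),(200,170),(152,166),(169,195),(200,350),(300,100)]: print(u,v,P[v,u].round(4))
m=(P[:,:,2]>.05)&(P[:,:,2]<.07)
v,u=np.mgrid[:420,:560]
mm=m&(u>350)&(u<420)&(v>170)&(v<212)
Q=P[mm]; print(len(Q),Q.mean(0)); print(cv2.minAreaRect(Q[:,:2].astype('f4')*1000))
mm=m*0+((P[:,:,2]>.07)&(P[:,:,2]<.09)&(u<185)&(u>125)&(v>150)&(v<185)); Q=P[mm>0]; print(len(Q),Q.mean(0),cv2.minAreaRect(Q[:,:2].astype('f4')*1000))
E
```

```text
387 191 [ 0.514  -0.3243  0.0623]
314 195 [ 0.5088 -0.1613  0.0606]
240 200 [0.5089 0.009  0.0149]
200 170 [0.5779 0.099  0.0353]
152 166 [0.5769 0.1953 0.0859]
169 195 [0.5202 0.1697 0.0375]
200 350 [0.1677 0.1042 0.0008]
300 100 [ 0.7547 -0.1382  0.0032]
927 [ 0.51646782 -0.3240416   0.06074928]
((517.1192016601562, -324.8199462890625), (45.27879333496094, 100.28314971923828), 8.679548263549805)
168 [0.57955974 0.19986519 0.08260491] ((580.8727416992188, 201.27377319335938), (52.01709747314453, 14.536924362182617), 79.22480010986328)
```

```bash
ls pics
```

```text
cA.png
cB.png
side0.png
top0.png
```

View pics/cA.png

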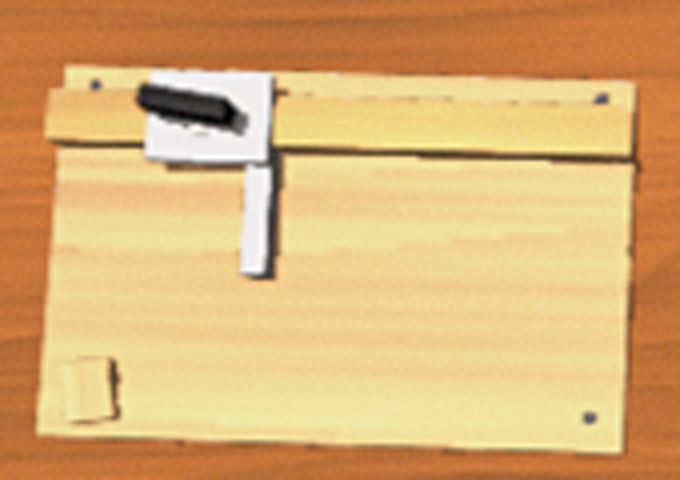

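View pics/cB.png

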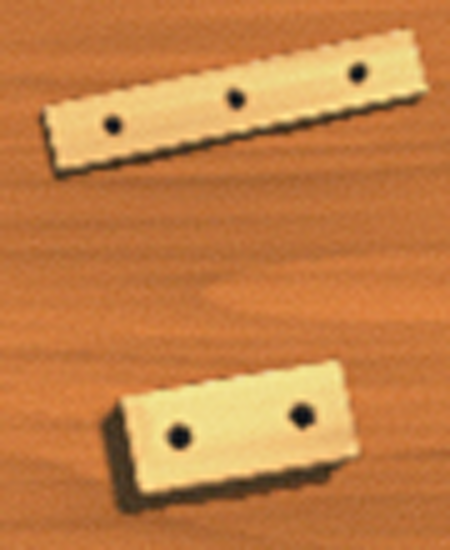

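Crop shows the two-hole natural beech block at about (387,191), the batten above it with three holes, and the stop plate's face edge at crop (272,165)–(269,275). The wing runs between crop (140,93) and (240,122). Next I measure the jig.

```bash
python3 - <<'E'
from h import *
f=lambda x,y,z: ray("top",105+x/4-.4,140+y/4-.4,z)
c=[f(*a,.015) for a in [(66,67),(635,83),(622,452),(38,434)]]
c=np.array(c); print("board corners",c.round(4)); print("ctr",c.mean(0)); 
for a,b in ((1,0),(2,3)): d=c[b]-c[a]; print(np.linalg.norm(d[:2]),np.degrees(np.arctan2(d[1],d[0]))-90)
for a,b in ((3,0),(2,1)): d=c[b]-c[a]; print(np.linalg.norm(d[:2]),np.degrees(np.arctan2(d[1],d[0])))
d=np.load("top0.npy"); P=cloud("top",d); v,u=np.mgrid[:420,:560]
for nm,lo,hi in (("fence",.03,.042),):
    m=(P[:,:,2]>lo)&(P[:,:,2]<hi)&(u>175)&(u<270)&(v>155)&(v<185); Q=P[m]; print(nm,len(Q),Q.mean(0),cv2.minAreaRect(Q[:,:2].astype('f4')*1000), cv2.fitLine(Q[:,:2].astype('f4'),cv2.DIST_L2,0,.01,.01).ravel())
m=(P[:,:,2]>.027)&(P[:,:,2]<.042)&(u>160)&(u<178)&(v>185)&(v<212); Q=P[m]; print("plate",len(Q),Q.mean(0),cv2.minAreaRect(Q[:,:2].astype('f4')*1000))
# side
p,_=None,None
d=np.load("side0.npy"); S=cloud("side",d); v,u=np.mgrid[:420,:560]
m=(S[:,:,2]>.05)&(S[:,:,2]<.07)&(u>265)&(u<295)&(v>150)&(v<195); Q=S[m]; print("block side",cv2.minAreaRect(Q[:,:2].astype('f4')*1000))
m=(S[:,:,2]>.07)&(S[:,:,2]<.09)&(u>210)&(u<250)&(v>280)&(v<325); Q=S[m]; print("wing side",cv2.minAreaRect(Q[:,:2].astype('f4')*1000))
m=(S[:,:,2]>.03)&(S[:,:,2]<.042)&(u>243)&(u<275)&(v>290)&(v<312); Q=S[m]; print("plate side",len(Q),Q.mean(0),cv2.minAreaRect(Q[:,:2].astype('f4')*1000))
crop("pics/side0.png","pics/cS.png",200,225,130,140,4)
E
```

```text
board corners [[ 0.6202  0.2907  0.015 ]
 [ 0.6028 -0.0471  0.015 ]
 [ 0.3851 -0.0363  0.015 ]
 [ 0.4025  0.3012  0.015 ]]
ctr [0.50265039 0.12710613 0.015     ]
0.3383061441711824 -2.944050013745141
0.33796003060482754 -2.9606123779697526
0.2179158234239629 -2.743307920805831
0.21801257879255542 -2.8343630033891203
fence 1133 [0.57371492 0.05496742 0.03792428] ((574.494384765625, 55.182373046875), (200.5299530029297, 30.817853927612305), 87.21916198730469) [0.05094475 0.99870145 0.5737149  0.05496741]
plate 163 [0.5157099  0.17097726 0.03722952] ((515.9705810546875, 171.8636016845703), (15.125787734985352, 51.649627685546875), 86.9649658203125)
block side ((518.4728393554688, -282.8487548828125), (54.04619216918945, 184.78631591796875), 0.8169507384300232)
wing side ((582.9783935546875, 202.4479522705078), (52.51802444458008, 14.756793975830078), 78.25794219970703)
plate side 168 [0.52267033 0.17302053 0.03739352] ((523.3425903320312, 171.3836212158203), (17.94182014465332, 62.3988037109375), 85.70297241210938)
```

View pics/cS.png

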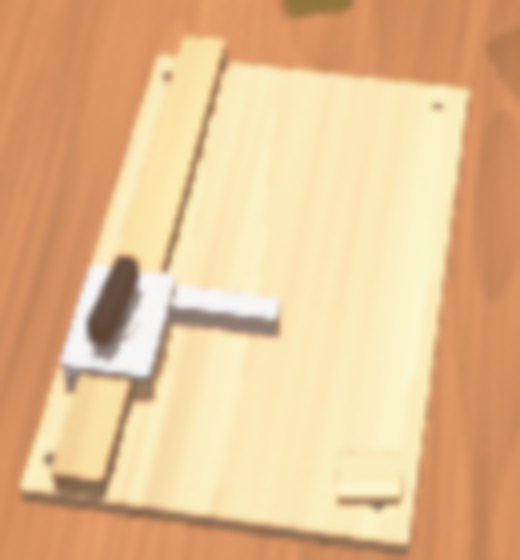

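```bash
cat >> h.py <<'E'
def to(x,y,z,yaw):
    s=r.get_state(); Rm=R.from_euler('xyz',s["eef_rot"],degrees=True); d=Rm.inv().apply(np.array([x,y,z])-s["tcp_pos"])
    rel=R.from_euler('xyz',[-90,0,yaw],degrees=True)
    t=(Rm.inv()*rel).as_rotvec()
    print("t=%.2f tcp"%s["time_s"],s["tcp_pos"].round(4),"rpy",s["eef_rot"].round(2),"F",s["contact_force"].round(1),"M",s["moment"].round(2),"w %.4f"%s["gripper_width"]); print("d tx,ty,tz",d.round(4),"turnvec",t.round(4),"j",s["joints"].round(1))
E
python3 -c "
from h import *
to(.581,.202,.16,79.2)"
```

```text
t=0.10 tcp [ 0.221  -0.6373  0.2142] rpy [-8.992e+01  1.000e-02  1.912e+01] F [-0.4  0.1  0.4] M [-0.01 -0.02  0.05] w 0.0876
d tx,ty,tz [0.6151 0.0551 0.675 ] turnvec [-1.4000e-03 -1.0486e+00  6.0000e-04] j [-54.4  20.6   0.6  -0.  -70.1 -16.5]
```

>>> {"op": "apply_moves", "data": {"deltas": [{"tx": 0.033,"tz": 0.036,"turn": -0.1},{"tx": 0.066,"tz": 0.072,"turn": -0.2},{"tx": 0.099,"tz": 0.108,"turn": -0.3},{"tx": 0.132,"tz": 0.144,"turn": -0.4},{"tx": 0.165,"tz": 0.18,"turn": -0.5}]}}

```text
invalid input at $.deltas[0]: expected keys tx, ty, tz, turn, gripper
```

```bash
python3 -c "
from h import *
to(.581,.202,.16,79.2)"
```

```text
t=0.10 tcp [ 0.221  -0.6373  0.2142] rpy [-8.992e+01  1.000e-02  1.912e+01] F [-0.4  0.1  0.4] M [-0.01 -0.02  0.05] w 0.0876
d tx,ty,tz [0.6151 0.0551 0.675 ] turnvec [-1.4000e-03 -1.0486e+00  6.0000e-04] j [-54.4  20.6   0.6  -0.  -70.1 -16.5]
```

All keys are needed.

>>> {"op": "apply_moves", "data": {"deltas": [{"tx": 0.033,"ty": 0,"tz": 0.036,"turn": -0.1,"gripper": 0.05},{"tx": 0.066,"ty": 0,"tz": 0.072,"turn": -0.2,"gripper": 0.05},{"tx": 0.099,"ty": 0,"tz": 0.108,"turn": -0.3,"gripper": 0.05},{"tx": 0.132,"ty": 0,"tz": 0.144,"turn": -0.4,"gripper": 0.05},{"tx": 0.165,"ty": 0,"tz": 0.18,"turn": -0.5,"gripper": 0.05}]}}

```text
time_s: 0.6
tcp_pos: [0.3182, -0.4117, 0.2147]
eef_rot: [-90.0, -0.0, 48.0]
contact_force: [1.5, -0.2, 1.3]
gripper_width: 0.0538
```

```bash
python3 -c "
from h import *
to(.581,.202,.16,79.2)"
```

```text
t=0.60 tcp [ 0.3182 -0.4117  0.2147] rpy [-89.97  -0.    47.99] F [ 1.5 -0.2  1.3] M [ 0.07 -0.13 -0.02] w 0.0538
d tx,ty,tz [0.6319 0.0549 0.2155] turnvec [-5.000e-04 -5.448e-01  2.000e-04] j [-30.7   5.9 -18.6  -0.  -65.4 -11.3]
```

>>> {"op": "apply_moves", "data": {"deltas": [{"tx": 0.046,"ty": 0,"tz": 0.016,"turn": -0.11,"gripper": 0.05},{"tx": 0.092,"ty": 0,"tz": 0.032,"turn": -0.22,"gripper": 0.05},{"tx": 0.138,"ty": 0,"tz": 0.048,"turn": -0.33,"gripper": 0.05},{"tx": 0.184,"ty": 0,"tz": 0.064,"turn": -0.44,"gripper": 0.05},{"tx": 0.23,"ty": 0,"tz": 0.08,"turn": -0.545,"gripper": 0.05}]}}

```text
time_s: 1.1
tcp_pos: [0.4135, -0.1876, 0.2151]
eef_rot: [-90.0, -0.0, 79.3]
contact_force: [1.1, 0.0, 0.9]
gripper_width: 0.0501
```

```bash
python3 -c "
from h import *
to(.581,.202,.16,79.2)"
```

```text
t=1.10 tcp [ 0.4135 -0.1876  0.2151] rpy [-9.002e+01 -1.000e-02  7.926e+01] F [1.1 0.  0.9] M [-0.02 -0.15  0.02] w 0.0501
d tx,ty,tz [ 0.414   0.0552 -0.0919] turnvec [0.0003 0.001  0.0002] j [  0.6  -0.8 -25.8  -0.  -65.  -11.3]
```

>>> {"op": "apply_moves", "data": {"deltas": [{"tx": 0.046,"ty": 0,"tz": -0.01,"turn": 0,"gripper": 0.045},{"tx": 0.092,"ty": 0,"tz": -0.02,"turn": 0,"gripper": 0.045},{"tx": 0.138,"ty": 0,"tz": -0.03,"turn": 0,"gripper": 0.045},{"tx": 0.184,"ty": 0,"tz": -0.04,"turn": 0,"gripper": 0.045},{"tx": 0.23,"ty": 0,"tz": -0.05,"turn": 0,"gripper": 0.045}]}}

```text
time_s: 1.6
tcp_pos: [0.5065, 0.0287, 0.2151]
eef_rot: [-90.0, -0.0, 79.0]
contact_force: [1.4, -1.7, 1.0]
gripper_width: 0.0453
```

```bash
python3 -c "
from h import *
to(.581,.202,.16,79.2)"
```

```text
t=1.60 tcp [0.5065 0.0287 0.2151] rpy [-9.000e+01 -1.000e-02  7.903e+01] F [ 1.4 -1.7  1. ] M [-0.06 -0.09  0.04] w 0.0453
d tx,ty,tz [ 0.1843  0.0551 -0.0401] turnvec [ 0.0001 -0.003   0.0001] j [ 25.5   4.6 -20.1  -0.  -65.3 -36.4]
```

>>> {"op": "apply_moves", "data": {"deltas": [{"tx": 0.045,"ty": 0,"tz": -0.01,"turn": 0,"gripper": 0.045},{"tx": 0.09,"ty": 0,"tz": -0.02,"turn": 0,"gripper": 0.045},{"tx": 0.135,"ty": 0.0,"tz": -0.03,"turn": 0,"gripper": 0.045},{"tx": 0.184,"ty": 0.02,"tz": -0.04,"turn": -0.003,"gripper": 0.045},{"tx": 0.184,"ty": 0.055,"tz": -0.04,"turn": -0.003,"gripper": 0.045}]}}

```text
time_s: 2.1
tcp_pos: [0.5839, 0.2049, 0.161]
eef_rot: [-90.3, -0.2, 79.4]
contact_force: [-0.4, -0.6, -1.4]
gripper_width: 0.0451
```

```bash
python3 -c "
from h import *
p,d=capture('side'); cv2.imwrite('pics/side1.png',p[:,:,::-1]); crop('pics/side1.png','pics/c1.png',190,210,140,140,4)
to(.581,.202,.072,79.2)"
```

```text
t=2.15 tcp [0.5787 0.2016 0.1524] rpy [-89.65   0.2   79.25] F [-3.2 -1.  -7.1] M [-0.15  0.69 -0.05] w 0.0447
d tx,ty,tz [ 0.0011  0.0803 -0.0027] turnvec [-0.0062  0.0009 -0.0036] j [ 37.4  17.7 -12.   -0.1 -60.7 -48. ]
```

View pics/c1.png

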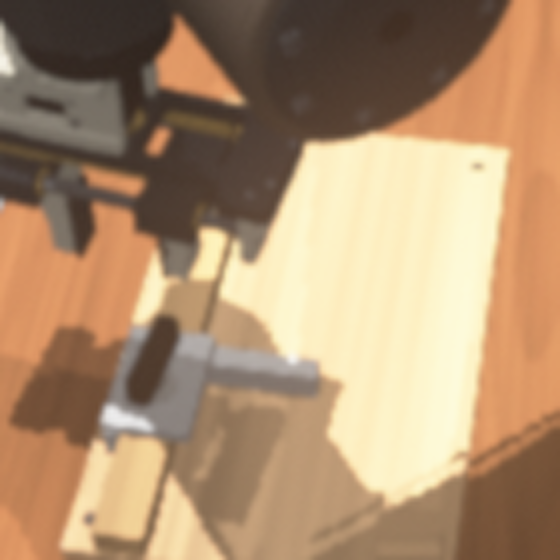

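>>> {"op": "apply_moves", "data": {"deltas": [{"tx": 0,"ty": 0,"tz": 0,"turn": 0,"gripper": 0.045},{"tx": 0,"ty": 0,"tz": 0,"turn": 0,"gripper": 0.045},{"tx": 0,"ty": 0,"tz": 0,"turn": 0,"gripper": 0.045}]}}

```text
time_s: 2.45
tcp_pos: [0.5815, 0.1993, 0.1622]
eef_rot: [-90.1, -0.1, 79.1]
contact_force: [-0.6, -0.1, 0.3]
gripper_width: 0.0449
```

```bash
python3 -c "
from h import *
to(.5815,.202,.072,79)"
```

```text
t=2.45 tcp [0.5815 0.1993 0.1622] rpy [-90.13  -0.1   79.14] F [-0.6 -0.1  0.3] M [ 0.06  0.06 -0.03] w 0.0449
d tx,ty,tz [0.0025 0.0902 0.0008] turnvec [0.0023 0.0024 0.0017] j [ 37.1  17.  -11.7   0.  -61.2 -48. ]
```

>>> {"op": "apply_moves", "data": {"deltas": [{"tx": 0.0025,"ty": 0.02,"tz": 0,"turn": 0,"gripper": 0.045},{"tx": 0.0025,"ty": 0.042,"tz": 0,"turn": 0,"gripper": 0.045},{"tx": 0.0025,"ty": 0.065,"tz": 0,"turn": 0,"gripper": 0.045},{"tx": 0.0025,"ty": 0.08,"tz": 0,"turn": 0,"gripper": 0.045},{"tx": 0.0025,"ty": 0.088,"tz": 0,"turn": 0,"gripper": 0.045}]}}

```text
time_s: 2.95
tcp_pos: [0.5814, 0.2015, 0.0725]
eef_rot: [-90.0, -0.0, 79.1]
contact_force: [-0.3, -0.2, -0.3]
gripper_width: 0.045
```

>>> {"op": "apply_moves", "data": {"deltas": [{"tx": 0,"ty": 0,"tz": 0,"turn": 0,"gripper": 0.045},{"tx": 0,"ty": 0,"tz": 0,"turn": 0,"gripper": 0.045},{"tx": 0,"ty": 0,"tz": 0,"turn": 0,"gripper": 0.045}]}}

```text
time_s: 3.25
tcp_pos: [0.582, 0.2025, 0.0735]
eef_rot: [-90.1, -0.1, 79.2]
contact_force: [-0.5, 0.0, 1.5]
gripper_width: 0.045
```

```bash
python3 -c "
from h import *
p,d=capture('side'); cv2.imwrite('pics/side2.png',p[:,:,::-1]); crop('pics/side2.png','pics/c2.png',190,230,140,120,4)
to(.5815,.202,.072,79)"
```

```text
t=3.30 tcp [0.5818 0.2025 0.0733] rpy [-9.008e+01 -8.000e-02  7.917e+01] F [-1.  -0.2  0.4] M [0.05 0.14 0.02] w 0.0449
d tx,ty,tz [-0.0005  0.0013  0.0003] turnvec [0.0014 0.003  0.0014] j [ 37.3  22.  -17.2   0.  -50.6 -48.2]
```

View pics/c2.png

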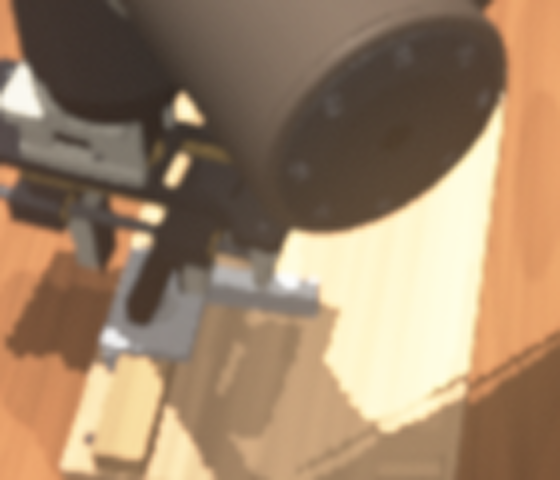

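The wing (crop 150,290) lies between the two fingers (95,240 and ~200–260,270). Next I close on it gently.

>>> {"op": "apply_moves", "data": {"deltas": [{"tx": 0,"ty": 0,"tz": 0,"turn": 0,"gripper": 0.03},{"tx": 0,"ty": 0,"tz": 0,"turn": 0,"gripper": 0.02},{"tx": 0,"ty": 0,"tz": 0,"turn": 0,"gripper": 0.016},{"tx": 0,"ty": 0,"tz": 0,"turn": 0,"gripper": 0.01},{"tx": 0,"ty": 0,"tz": 0,"turn": 0,"gripper": 0.005}], "newtons": 10}}

```text
time_s: 3.8
tcp_pos: [0.5812, 0.2022, 0.072]
eef_rot: [-90.0, 0.0, 79.2]
contact_force: [0.9, 0.2, -0.8]
gripper_width: 0.0105
```

>>> {"op": "apply_moves", "data": {"deltas": [{"tx": 0,"ty": 0,"tz": 0,"turn": 0,"gripper": 0.005},{"tx": 0,"ty": 0,"tz": 0,"turn": 0,"gripper": 0.005},{"tx": 0,"ty": 0,"tz": 0,"turn": 0,"gripper": 0.005}], "newtons": 35}}

```text
time_s: 4.1
tcp_pos: [0.5812, 0.2022, 0.072]
eef_rot: [-90.0, 0.0, 79.2]
contact_force: [0.0, 0.8, -0.4]
gripper_width: 0.005
```

```bash
python3 -c "
from h import *
to(.5815,.202,.072,79)"
```

```text
t=4.10 tcp [0.5812 0.2022 0.072 ] rpy [-90.     0.    79.17] F [ 0.   0.8 -0.4] M [ 0.03  0.1  -0.05] w 0.0050
d tx,ty,tz [-0.0001  0.     -0.0003] turnvec [-0.0001  0.003  -0.0001] j [ 37.3  22.1 -17.3  -0.  -50.6 -48.2]
```

The fingers closed to 5 mm, so the wing was not between them. Taking a look.

```bash
python3 -c "
from h import *
for n in ('side','top'):
    p,d=capture(n); cv2.imwrite(f'pics/{n}3.png',p[:,:,::-1]); np.save(f'{n}3.npy',d)
crop('pics/side3.png','pics/c3.png',180,220,150,140,5)
print(proj('side',[[.5812,.2022,.072],[.5812,.2022,.055]]), proj('top',[[.5812,.2022,.072]]))
to(.5815,.202,.072,79)"
```

```text
[[228.35005398 300.80613951]
 [229.0041691  305.15870377]] [[150.79492232 165.70324393]]
t=4.20 tcp [0.5812 0.2022 0.0721] rpy [-90.    -0.    79.17] F [-0.8 -0.6  0.2] M [ 0.04  0.1  -0.03] w 0.0048
d tx,ty,tz [-0.0001  0.0001 -0.0003] turnvec [-0.     0.003  0.   ] j [ 37.3  22.1 -17.3  -0.  -50.6 -48.2]
```

View pics/c3.png

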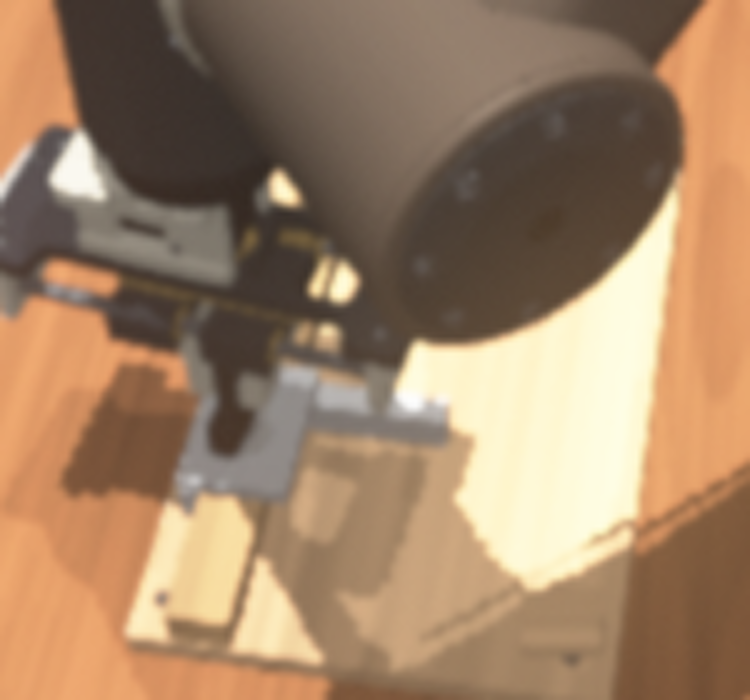

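View pics/top3.png

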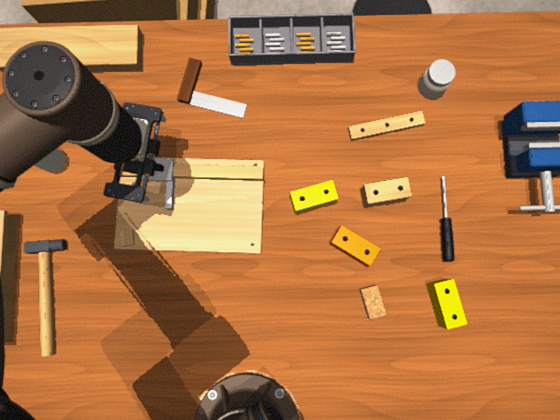

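```bash
python3 -c "
from h import *
crop('pics/side3.png','pics/c3b.png',205,270,60,50,12)
S=cloud('side',np.load('side3.npy'))
for v in range(284,314,3): print(v,' '.join('(%d,%d,%d)'%tuple(S[v,u]*1000) for u in range(214,254,4)))
"
```

```text
284 (595,235,174) (588,230,169) (579,233,174) (570,233,175) (563,229,172) (554,230,173) (545,232,178) (535,237,184) (526,237,186) (517,241,192)
287 (596,237,167) (588,235,165) (577,241,175) (569,239,173) (561,238,173) (552,238,174) (549,219,149) (565,126,27) (557,118,17) (515,251,195)
290 (596,240,161) (597,211,123) (577,243,167) (568,245,171) (559,246,174) (552,241,168) (544,241,169) (536,240,168) (556,127,16) (515,255,191)
293 (638,133,1) (599,210,109) (579,242,155) (569,244,159) (560,246,164) (553,240,155) (570,151,35) (535,244,164) (526,245,166) (518,245,167)
296 (636,142,1) (600,210,99) (591,211,101) (581,212,104) (571,215,109) (566,202,92) (566,168,46) (557,168,47) (552,145,17) (542,145,18)
299 (634,150,1) (624,150,1) (592,212,91) (582,212,93) (572,215,99) (574,180,49) (565,177,46) (556,174,44) (547,169,38) (537,169,39)
302 (631,161,3) (621,161,4) (592,214,83) (582,215,85) (576,205,73) (572,188,49) (563,186,48) (555,178,38) (546,178,39) (536,178,40)
305 (630,169,2) (608,199,48) (590,223,84) (581,221,82) (578,203,58) (571,195,48) (561,194,47) (557,176,23) (546,178,26) (537,177,27)
308 (628,177,1) (607,206,46) (590,226,77) (580,227,79) (578,206,50) (569,205,50) (560,202,47) (557,180,15) (547,180,17) (537,179,16)
311 (627,184,-1) (605,214,46) (596,214,47) (581,227,68) (577,213,48) (391,781,901) (558,210,47) (554,191,19) (546,187,15) (536,186,14)
```

View pics/c3b.png

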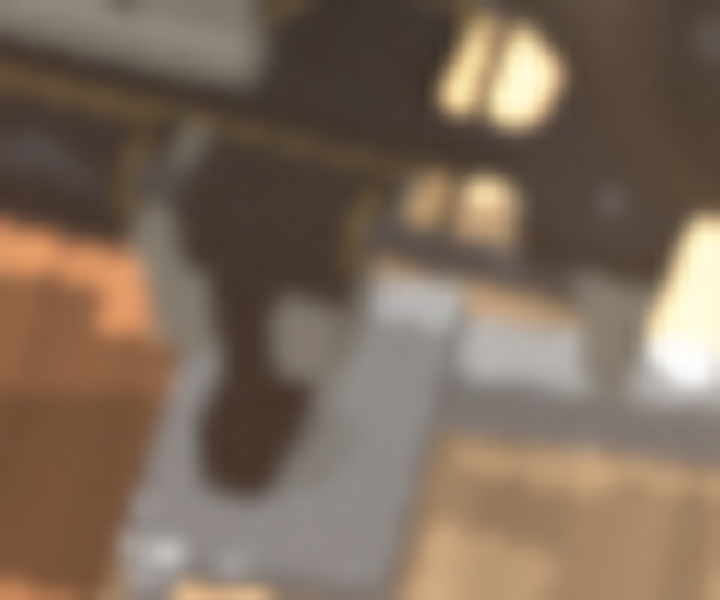

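```bash
python3 -c "
from h import *
crop('pics/side2.png','pics/c2b.png',205,270,60,50,12)
print(proj('side',[[.604,.2,.055],[.604,.21,.055],[.604,.21,.09],[.558,.21,.055],[.558,.21,.09],[.59,.212,.055],[.59,.212,.09],[.572,.212,.055],[.572,.212,.09]]).round(1))
S=cloud('side',np.load('side3.npy'))
T=cloud('top',np.load('top3.npy'))
for v in range(150,186,3): print(v,' '.join('(%d,%d,%d)'%tuple(T[v,u]*1000) for u in range(130,172,4)))
"
```

```text
[[219.6 303.6]
 [218.7 307.1]
 [217.1 298.1]
 [238.2 308.8]
 [237.1 299.8]
 [224.4 308.4]
 [223.  299.3]
 [232.1 309. ]
 [230.8 300. ]]
150 (551,169,298) (554,166,286) (563,169,256) (567,166,244) (583,177,187) (587,172,174) (586,164,175) (593,163,151) (637,197,1) (636,187,3) (636,177,3)
153 (547,171,292) (550,167,282) (560,171,249) (572,178,206) (578,178,183) (582,174,170) (580,164,174) (630,207,0) (629,196,2) (629,187,1) (629,178,0)
156 (545,174,283) (553,178,252) (562,181,219) (567,180,201) (586,193,134) (576,175,167) (597,189,91) (622,206,4) (622,196,2) (622,187,0) (621,177,3)
159 (568,211,178) (568,203,178) (560,186,205) (562,180,199) (568,180,176) (569,173,172) (602,202,48) (602,193,47) (602,184,47) (601,173,52) (601,165,50)
162 (558,205,193) (557,197,196) (558,190,191) (558,182,191) (562,180,173) (562,172,174) (565,168,162) (595,193,48) (595,184,47) (595,175,46) (594,164,50)
165 (557,212,175) (557,204,174) (551,189,195) (552,182,191) (556,180,174) (556,172,175) (559,168,162) (578,181,86) (581,176,74) (587,174,48) (587,164,50)
168 (550,212,175) (551,204,173) (546,190,192) (546,1
[... 152 characters left out ...]
,184,184) (544,180,174) (543,171,175) (573,200,51) (573,191,50) (574,183,48) (574,174,46) (573,164,50)
174 (571,259,39) (570,250,39) (534,191,189) (542,194,156) (538,180,173) (538,172,171) (567,201,48) (567,192,50) (567,183,47) (566,173,49) (567,165,46)
177 (569,268,14) (569,258,16) (528,189,193) (561,228,48) (534,182,165) (560,210,48) (560,201,48) (561,193,44) (560,183,48) (560,174,48) (559,165,48)
180 (561,267,17) (561,258,16) (521,188,195) (561,239,15) (527,182,165) (560,220,17) (555,203,41) (554,193,44) (555,185,39) (552,173,48) (553,165,46)
183 (554,266,18) (554,257,17) (516,190,191) (554,239,15) (522,183,163) (554,221,13) (553,211,15) (553,201,15) (553,192,14) (548,176,38) (547,167,38)
```

View pics/c2b.png

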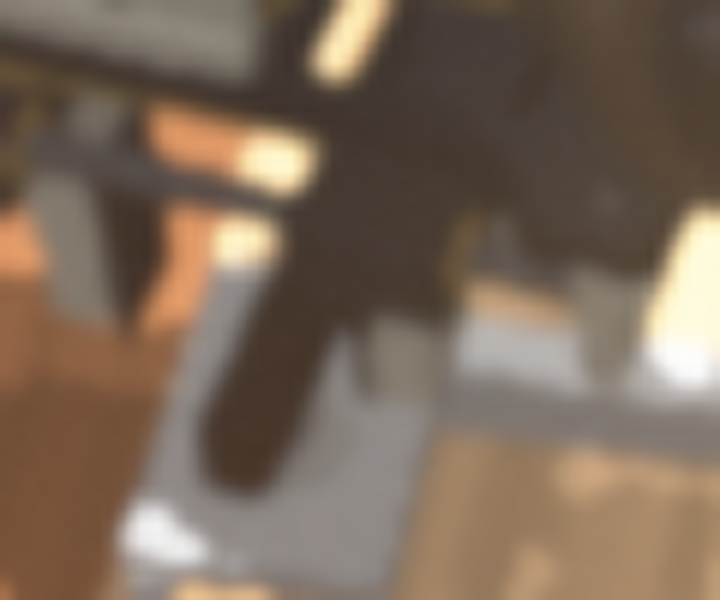

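```bash
python3 -c "
from h import *
crop('pics/side0.png','pics/c0g.png',350,10,60,85,7)
print(proj('side',[[.221,-.638,.214],[.221,-.638,.197],[.221-.044*.327,-.638+.044*.945,.197],[.221+.044*.327,-.638-.044*.945,.197]]).round(1))
S=cloud('side',np.load('side0.npy'))
for v in range(40,90,4): print(v,' '.join('(%d,%d,%d)'%tuple(S[v,u]*1000) for u in range(362,400,4)))
"
```

```text
[[375.4  82.7]
 [374.7  87.2]
 [379.7  93.1]
 [370.   81.6]]
40 (278,-697,335) (265,-696,336) (255,-665,348) (245,-634,361) (235,-613,369) (222,-621,367) (209,-625,365) (145,-997,224) (130,-993,226) (261,-52,584)
44 (276,-706,318) (265,-681,329) (254,-652,340) (244,-627,351) (233,-615,356) (219,-624,353) (206,-630,351) (194,-627,352) (127,-992,211) (260,-50,578)
48 (277,-679,316) (264,-674,318) (254,-639,333) (243,-622,340) (230,-624,339) (218,-621,341) (204,-631,337) (141,-984,197) (124,-994,193) (258,-50,570)
52 (276,-672,305) (263,-659,311) (249,-678,303) (242,-613,330) (231,-601,336) (217,-610,333) (204,-619,329) (192,-611,333) (122,-991,178) (257,-50,562)
56 (249,-977,163) (233,-981,162) (251,-636,307) (232,-689,285) (231,-583,330) (221,-567,337) (199,-637,308) (196,-571,336) (391,781,901) (256,-46,556)
60 (248,-977,146) (232,-970,150) (245,-681,274) (240,-599,310) (234,-545,334) (222,-539,336) (210,-538,337) (197,-546,334) (186,-544,336) (255,-45,549)
64 (246,-976,129) (228,-986,126) (244,-672,264) (242,-571,309) (232,-547,320) (221,-533,326) (208,-542,323) (195,-547,321) (182,
[... 203 characters left out ...]
93) (240,-673,235) (192,-975,97) (229,-540,297) (217,-541,297) (203,-551,293) (123,-1001,88) (106,-1001,89) (252,-42,526)
76 (239,-982,74) (223,-980,76) (205,-989,72) (189,-984,75) (172,-984,76) (211,-571,269) (197,-579,267) (121,-992,74) (105,-993,75) (251,-37,521)
80 (238,-976,59) (220,-988,54) (203,-988,55) (187,-983,58) (169,-992,54) (208,-576,253) (194,-581,252) (119,-987,59) (101,-996,55) (250,-37,512)
84 (235,-986,36) (218,-983,38) (201,-980,40) (183,-989,37) (217,-588,233) (205,-580,237) (133,-990,39) (114,-1002,33) (98,-1000,35) (249,-34,505)
88 (232,-985,18) (215,-985,19) (198,-988,18) (181,-986,20) (164,-987,20) (146,-994,17) (130,-990,20) (112,-997,17) (94,-1001,16) (248,-31,498)
```

View pics/c0g.png

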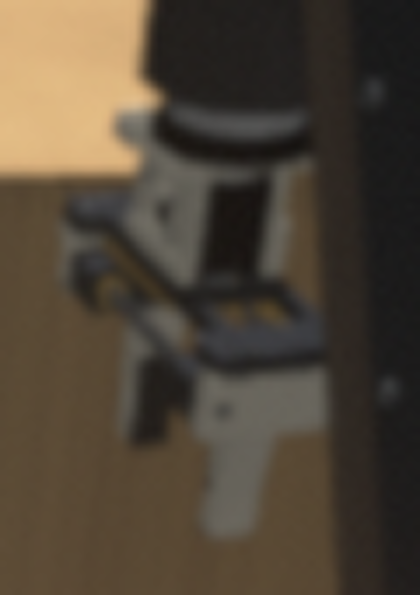

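The depth pictures show the fingertips about 17 mm above the reported TCP height, at z≈0.09 now and 0.23 at the start. The text says they stand 17 mm below it, so the jaws closed above the wing. I will go by the pictures: open, go lower while watching the force, and look again.

>>> {"op": "apply_moves", "data": {"deltas": [{"tx": 0,"ty": 0,"tz": 0,"turn": 0,"gripper": 0.045},{"tx": 0,"ty": 0,"tz": 0,"turn": 0,"gripper": 0.045},{"tx": 0,"ty": 0,"tz": 0,"turn": 0,"gripper": 0.045},{"tx": 0,"ty": 0.01,"tz": 0,"turn": 0,"gripper": 0.045},{"tx": 0,"ty": 0.02,"tz": 0,"turn": 0,"gripper": 0.045}], "newtons": 10}}

```text
time_s: 4.7
tcp_pos: [0.5812, 0.2022, 0.0514]
eef_rot: [-90.0, -0.0, 79.2]
contact_force: [0.2, 0.4, 0.0]
gripper_width: 0.0398
```

>>> {"op": "apply_moves", "data": {"deltas": [{"tx": 0,"ty": 0.004,"tz": 0,"turn": 0,"gripper": 0.045},{"tx": 0,"ty": 0.008,"tz": 0,"turn": 0,"gripper": 0.045},{"tx": 0,"ty": 0.012,"tz": 0,"turn": 0,"gripper": 0.045},{"tx": 0,"ty": 0.012,"tz": 0,"turn": 0,"gripper": 0.045}]}}

```text
time_s: 5.1
tcp_pos: [0.5809, 0.202, 0.0394]
eef_rot: [-90.0, 0.0, 79.2]
contact_force: [0.2, -0.6, -0.3]
gripper_width: 0.0453
```

```bash
python3 -c "
from h import *
p,d=capture('side'); cv2.imwrite('pics/side4.png',p[:,:,::-1]); crop('pics/side4.png','pics/c4.png',200,270,75,55,10)
S=cloud('side',d)
for v in range(290,322,3): print(v,' '.join('(%d,%d,%d)'%tuple(S[v,u]*1000) for u in range(206,250,4)))
to(.5815,.202,.038,79)"
```

```text
290 (618,229,143) (613,219,130) (610,203,110) (604,193,98) (620,120,0) (574,227,147) (564,231,153) (554,234,158) (545,236,161) (537,236,163) (529,233,160)
293 (616,235,141) (610,229,134) (601,229,135) (592,228,135) (606,164,48) (596,165,49) (579,188,83) (556,230,143) (548,230,143) (537,237,154) (528,238,157)
296 (617,236,132) (621,206,90) (611,206,92) (592,234,132) (583,233,132) (573,235,136) (564,235,138) (555,238,142) (547,236,141) (538,236,143) (531,230,135)
299 (654,153,1) (623,204,75) (612,207,81) (606,198,70) (602,183,50) (584,207,85) (562,245,141) (554,245,142) (545,245,142) (537,244,142) (531,234,130)
302 (652,162,1) (642,160,0) (613,207,70) (605,203,65) (592,213,81) (583,214,83) (563,245,130) (554,247,135) (545,249,138) (536,251,141) (528,245,134)
305 (650,169,0) (639,170,2) (615,207,57) (606,204,55) (590,223,84) (581,221,82) (577,205,61) (571,195,47) (546,248,125) (536,251,132) (547,177,24)
308 (648,179,0) (637,179,2) (627,179,4) (607,206,46) (591,224,74) (581,224,75) (577,208,53) (569,204,48) (555,220,73) (547,216,69) (547,178,14)
311 (645,189,3) (636,187,1) (626,186,2) (604,216,49) (595,214,47) (581,228,69) (576,215,51) (568,211,46) (556,219,60) (547,217,58) (546,187,15)
314 (643,197,3) (633,196,2) (624,194,0) (603,224,48) (594,222,47) (585,220,46) (575,222,49) (566,221,50) (558,216,43) (554,196,14) (544,194,13)
317 (642,203,-1) (632,204,2) (618,213,17) (603,227,41) (593,228,44) (583,229,47) (574,228,46) (564,229,50) (562,205,14) (552,205,15) (543,204,15)
320 (639,214,2) (630,211,0) (617,218,13) (604,228,30) (593,231,36) (583,231,38) (575,229,37) (565,231,40) (560,215,17) (550,214,17) (542,211,14)
t=5.15 tcp [0.5811 0.2021 0.0398] rpy [-8.998e+01  2.000e-02  7.917e+01] F [-0.3 -0.6  0.1] M [0.01 0.11 0.  ] w 0.0451
d tx,ty,tz [-0.      0.0018 -0.0004] turnvec [-0.0003  0.003  -0.0003] j [ 37.3  24.3 -19.   -0.  -46.7 -48.2]
```

View pics/c4.png

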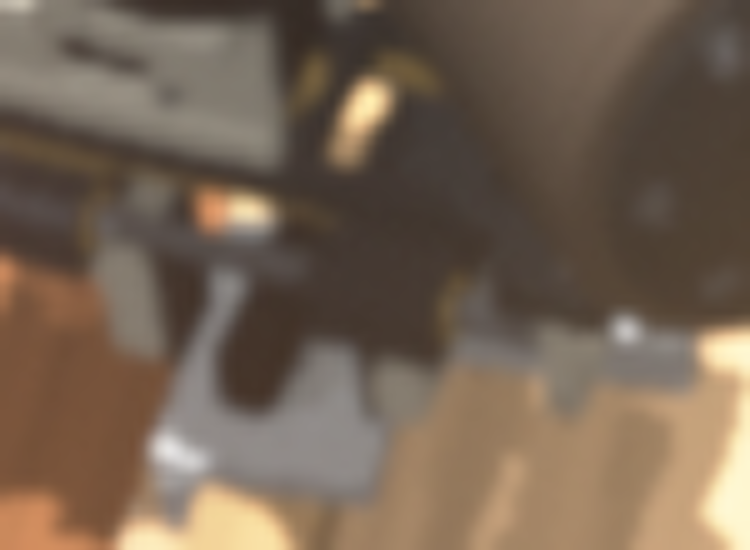

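Fingertips are now at z≈0.056, straddling the wing (wing at crop 260,370; fingers at 140,310 and 400,390). Closing.

>>> {"op": "apply_moves", "data": {"deltas": [{"tx": 0,"ty": 0,"tz": 0,"turn": 0,"gripper": 0.03},{"tx": 0,"ty": 0,"tz": 0,"turn": 0,"gripper": 0.02},{"tx": 0,"ty": 0,"tz": 0,"turn": 0,"gripper": 0.01},{"tx": 0,"ty": 0,"tz": 0,"turn": 0,"gripper": 0.005},{"tx": 0,"ty": 0,"tz": 0,"turn": 0,"gripper": 0.005}], "newtons": 5}}

```text
time_s: 5.65
tcp_pos: [0.5811, 0.2022, 0.0402]
eef_rot: [-90.0, -0.0, 79.2]
contact_force: [-1.0, 0.0, 0.2]
gripper_width: 0.0141
```

>>> {"op": "apply_moves", "data": {"deltas": [{"tx": 0,"ty": 0,"tz": 0,"turn": 0,"gripper": 0.005},{"tx": 0,"ty": 0,"tz": 0,"turn": 0,"gripper": 0.005}], "newtons": 35}}

```text
time_s: 5.85
tcp_pos: [0.5811, 0.2022, 0.0402]
eef_rot: [-90.0, -0.0, 79.2]
contact_force: [-1.4, 1.5, 2.1]
gripper_width: 0.0136
```

```bash
python3 -c "
from h import *
to(.5815,.202,.038,79)"
```

```text
t=5.85 tcp [0.5811 0.2022 0.0402] rpy [-9.000e+01 -1.000e-02  7.917e+01] F [-1.4  1.5  2.1] M [ 0.26  0.66 -0.09] w 0.0136
d tx,ty,tz [-0.0001  0.0022 -0.0004] turnvec [-0.      0.003   0.0001] j [ 37.3  24.2 -19.   -0.  -46.8 -48.2]
```

Wing held (width 13.6–14 mm). Turning clockwise (positive turn about tool y, which points down).

>>> {"op": "apply_moves", "data": {"deltas": [{"tx": 0,"ty": 0,"tz": 0,"turn": 0.06,"gripper": 0.005},{"tx": 0,"ty": 0,"tz": 0,"turn": 0.13,"gripper": 0.005},{"tx": 0,"ty": 0,"tz": 0,"turn": 0.2,"gripper": 0.005},{"tx": 0,"ty": 0,"tz": 0,"turn": 0.27,"gripper": 0.005},{"tx": 0,"ty": 0,"tz": 0,"turn": 0.3,"gripper": 0.005}]}}

```text
time_s: 6.35
tcp_pos: [0.5815, 0.202, 0.0402]
eef_rot: [-90.0, -0.0, 61.9]
contact_force: [0.3, -1.5, 0.2]
gripper_width: 0.0136
```

```bash
python3 -c "
from h import *
to(.5815,.202,.04,6.9)"
```

```text
t=6.35 tcp [0.5815 0.202  0.0402] rpy [-9.003e+01 -1.000e-02  6.186e+01] F [ 0.3 -1.5  0.2] M [-0.24 -0.14  0.11] w 0.0136
d tx,ty,tz [-0.0001  0.0002  0.    ] turnvec [4.000e-04 9.592e-01 3.000e-04] j [ 37.3  24.3 -19.    0.  -46.7 -65.5]
```

>>> {"op": "apply_moves", "data": {"deltas": [{"tx": 0,"ty": 0,"tz": 0,"turn": 0.07,"gripper": 0.005},{"tx": 0,"ty": 0,"tz": 0,"turn": 0.15,"gripper": 0.005},{"tx": 0,"ty": 0,"tz": 0,"turn": 0.23,"gripper": 0.005},{"tx": 0,"ty": 0,"tz": 0,"turn": 0.31,"gripper": 0.005},{"tx": 0,"ty": 0,"tz": 0,"turn": 0.36,"gripper": 0.005}]}}

```text
time_s: 6.85
tcp_pos: [0.582, 0.2018, 0.0403]
eef_rot: [-90.1, -0.0, 41.2]
contact_force: [3.9, -3.3, -0.6]
gripper_width: 0.0139
```

>>> {"op": "apply_moves", "data": {"deltas": [{"tx": 0,"ty": 0,"tz": 0,"turn": 0.08,"gripper": 0.005},{"tx": 0,"ty": 0,"tz": 0,"turn": 0.16,"gripper": 0.005},{"tx": 0,"ty": 0,"tz": 0,"turn": 0.24,"gripper": 0.005},{"tx": 0,"ty": 0,"tz": 0,"turn": 0.32,"gripper": 0.005},{"tx": 0,"ty": 0,"tz": 0,"turn": 0.38,"gripper": 0.005}]}}

```text
time_s: 7.35
tcp_pos: [0.5823, 0.2013, 0.0403]
eef_rot: [-90.1, -0.1, 19.4]
contact_force: [5.3, -5.8, -0.6]
gripper_width: 0.0135
```

```bash
python3 -c "
from h import *
to(.5815,.202,.04,6.9)"
```

```text
t=7.35 tcp [0.5823 0.2013 0.0403] rpy [-9.008e+01 -6.000e-02  1.944e+01] F [ 5.3 -5.8 -0.6] M [-1.95 -1.84  0.15] w 0.0135
d tx,ty,tz [-0.0005  0.0003  0.0009] turnvec [0.0013 0.2188 0.0012] j [ 3.730e+01  2.430e+01 -1.900e+01  1.000e-01 -4.670e+01 -1.079e+02]
```

>>> {"op": "apply_moves", "data": {"deltas": [{"tx": 0.0003,"ty": 0,"tz": -0.0006,"turn": 0.06,"gripper": 0.005},{"tx": 0.0003,"ty": 0,"tz": -0.0008,"turn": 0.11,"gripper": 0.005},{"tx": 0.0003,"ty": 0,"tz": -0.0008,"turn": 0.16,"gripper": 0.005},{"tx": 0.0003,"ty": 0,"tz": -0.0008,"turn": 0.2,"gripper": 0.005},{"tx": 0.0003,"ty": 0,"tz": -0.0008,"turn": 0.21,"gripper": 0.005}]}}

```text
time_s: 7.85
tcp_pos: [0.5824, 0.2009, 0.0404]
eef_rot: [-90.0, -0.0, 7.5]
contact_force: [3.4, -5.4, 1.7]
gripper_width: 0.0141
```

```bash
python3 -c "
from h import *
to(.5815,.202,.04,6.9)"
```

```text
t=7.85 tcp [0.5824 0.2009 0.0404] rpy [-9.004e+01 -5.000e-02  7.520e+00] F [ 3.4 -5.4  1.7] M [-1.58 -1.21  0.21] w 0.0141
d tx,ty,tz [-0.0008  0.0004  0.0012] turnvec [0.0007 0.0108 0.0008] j [ 3.720e+01  2.430e+01 -1.900e+01  1.000e-01 -4.670e+01 -1.197e+02]
```

>>> {"op": "apply_moves", "data": {"deltas": [{"tx": 0,"ty": 0,"tz": 0,"turn": 0,"gripper": 0.045},{"tx": 0,"ty": 0,"tz": 0,"turn": 0,"gripper": 0.045},{"tx": 0,"ty": 0,"tz": 0,"turn": 0,"gripper": 0.045},{"tx": 0,"ty": -0.02,"tz": 0,"turn": 0,"gripper": 0.045},{"tx": 0,"ty": -0.05,"tz": 0,"turn": 0,"gripper": 0.045}]}}

```text
time_s: 8.35
tcp_pos: [0.5803, 0.2009, 0.0886]
eef_rot: [-90.1, 0.2, 7.6]
contact_force: [1.0, 0.8, 0.1]
gripper_width: 0.0438
```

```bash
python3 -c "
from h import *
to(.517,-.325,.17,98.7)"
```

```text
t=8.35 tcp [0.5803 0.2009 0.0886] rpy [-90.09   0.24   7.56] F [1.  0.8 0.1] M [ 0.03 -0.11 -0.  ] w 0.0438
d tx,ty,tz [-0.1323 -0.0801 -0.5131] turnvec [-0.002  -1.5906 -0.0045] j [  37.3   21.1  -16.3   -0.   -52.8 -119.7]
```

>>> {"op": "apply_moves", "data": {"deltas": [{"tx": 0.0,"ty": -0.04,"tz": 0,"turn": -0.1,"gripper": 0.07},{"tx": -0.01,"ty": -0.08,"tz": -0.02,"turn": -0.23,"gripper": 0.07},{"tx": -0.02,"ty": -0.08,"tz": -0.065,"turn": -0.37,"gripper": 0.07},{"tx": -0.03,"ty": -0.08,"tz": -0.11,"turn": -0.51,"gripper": 0.07},{"tx": -0.04,"ty": -0.08,"tz": -0.155,"turn": -0.65,"gripper": 0.07}]}}

```text
time_s: 8.85
tcp_pos: [0.562, 0.0416, 0.1705]
eef_rot: [-90.0, -0.1, 45.2]
contact_force: [1.3, 0.1, -0.2]
gripper_width: 0.0697
```

```bash
python3 -c "
from h import *
for n in ('side','top'):
    p,d=capture(n); cv2.imwrite(f'pics/{n}5.png',p[:,:,::-1]); np.save(f'{n}5.npy',d)
crop('pics/side5.png','pics/c5.png',190,220,150,140,5)
to(.517,-.325,.17,98.7)"
```

```text
t=8.95 tcp [0.5612 0.0387 0.1703] rpy [-8.998e+01  2.000e-02  4.501e+01] F [ 0.3  0.1 -0.1] M [0.09 0.04 0.01] w 0.0701
d tx,ty,tz [-0.2885  0.0003 -0.2259] turnvec [-5.000e-04 -9.371e-01 -2.000e-04] j [ 23.9  12.  -17.4  -0.  -60.7 -68.9]
```

View pics/c5.png

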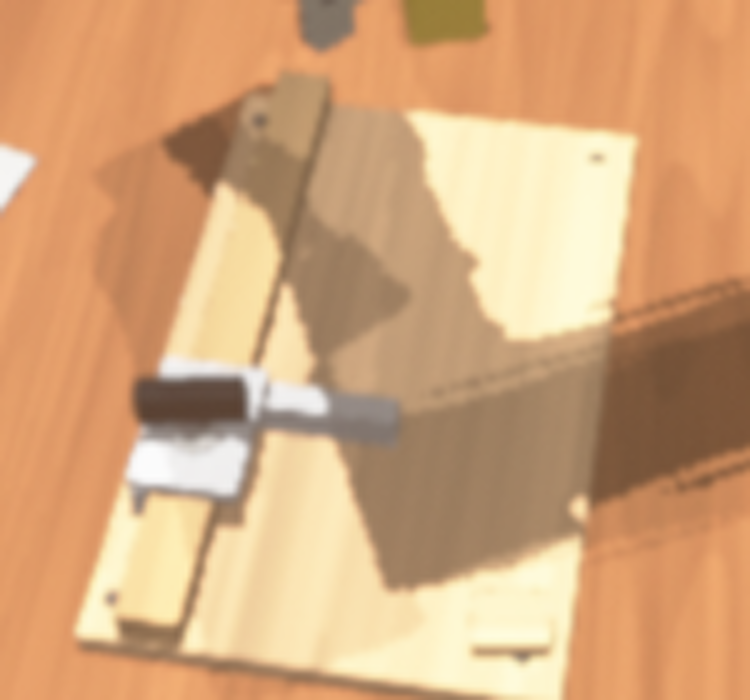

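View pics/top5.png

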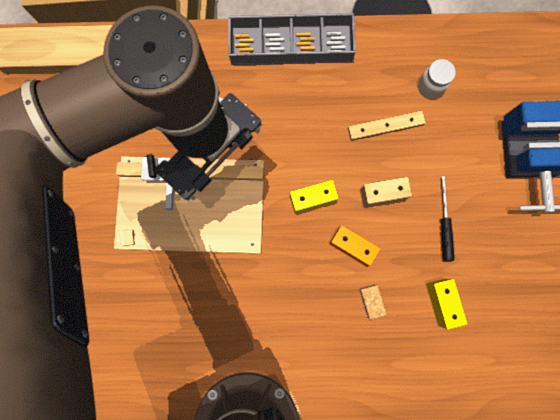

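The wing now lies square to the fence (crop 135–245, ~400). I measure its angle and whether the stop moved.

```bash
python3 - <<'E'
from h import *
v,u=np.mgrid[:420,:560]
for k in (0,5):
    S=cloud("side",np.load(f"side{k}.npy"))
    m=(S[:,:,2]>.074)&(S[:,:,2]<.092)&(u>205)&(u<250)&(v>280)&(v<325); Q=S[m]; print("wing",len(Q),Q.mean(0).round(4),cv2.minAreaRect(Q[:,:2].astype('f4')*1000))
    m=(S[:,:,2]>.031)&(S[:,:,2]<.042)&(S[:,:,0]>.498)&(S[:,:,0]<.55)&(u<285)&(v>285)&(v<315)
    Q=S[m]; print("plate",len(Q),Q.mean(0).round(4),cv2.minAreaRect(Q[:,:2].astype('f4')*1000))
    m=(S[:,:,2]>.043)&(S[:,:,2]<.052)&(u>195)&(u<250)&(v>280)&(v<325)
    Q=S[m]; print("saddle",len(Q),Q.mean(0).round(4),Q.min(0),Q.max(0))
E
```

```text
wing 149 [0.5823 0.2047 0.0825] ((582.8829345703125, 201.98863220214844), (51.57974624633789, 14.756793975830078), 78.25794219970703)
plate 137 [0.5236 0.1731 0.0378] ((523.6605834960938, 171.35971069335938), (17.94182014465332, 52.19084167480469), 85.70297241210938)
saddle 413 [0.5798 0.2029 0.0483] [0.55424987 0.16008751 0.04310033] [0.60975745 0.23385178 0.05198818]
wing 156 [0.5827 0.2041 0.0825] ((583.3319091796875, 202.43580627441406), (50.887359619140625, 16.752212524414062), 9.85737419128418)
plate 132 [0.5247 0.1734 0.0379] ((523.9612426757812, 171.6647491455078), (17.444704055786133, 51.91617202758789), 89.4343032836914)
saddle 382 [0.5811 0.2058 0.0483] [0.55530067 0.15845333 0.04302573] [0.61021346 0.23419192 0.05180996]
```

>>> {"op": "apply_moves", "data": {"deltas": [{"tx": -0.04,"ty": 0,"tz": -0.03,"turn": -0.13,"gripper": 0.075},{"tx": -0.075,"ty": 0,"tz": -0.06,"turn": -0.26,"gripper": 0.075},{"tx": -0.11,"ty": 0,"tz": -0.09,"turn": -0.4,"gripper": 0.075},{"tx": -0.147,"ty": 0,"tz": -0.118,"turn": -0.54,"gripper": 0.075},{"tx": -0.183,"ty": 0,"tz": -0.146,"turn": -0.68,"gripper": 0.075}]}}

```text
time_s: 9.45
tcp_pos: [0.5357, -0.1881, 0.1701]
eef_rot: [-90.0, -0.0, 83.6]
contact_force: [0.2, 0.6, 0.4]
gripper_width: 0.075
```

```bash
python3 -c "
from h import *
to(.517,-.325,.13,98.7)"
```

```text
t=9.45 tcp [ 0.5357 -0.1881  0.1701] rpy [-9.002e+01 -2.000e-02  8.356e+01] F [0.2 0.6 0.4] M [ 0.01 -0.05 -0.01] w 0.0750
d tx,ty,tz [-0.1381  0.0401  0.0033] turnvec [ 0.0003 -0.2643  0.0003] j [  0.4  12.5 -16.8  -0.  -60.7  -6.8]
```

The stop has not moved (<1 mm) and the wing angle is about 1.35–1.4 rad. Going over the block.

>>> {"op": "apply_moves", "data": {"deltas": [{"tx": -0.045,"ty": 0,"tz": 0.001,"turn": -0.1,"gripper": 0.075},{"tx": -0.09,"ty": 0,"tz": 0.002,"turn": -0.2,"gripper": 0.075},{"tx": -0.125,"ty": 0.01,"tz": 0.003,"turn": -0.264,"gripper": 0.075},{"tx": -0.138,"ty": 0.03,"tz": 0.003,"turn": -0.264,"gripper": 0.075},{"tx": -0.138,"ty": 0.04,"tz": 0.003,"turn": -0.264,"gripper": 0.075}]}}

```text
time_s: 9.95
tcp_pos: [0.5156, -0.3248, 0.1281]
eef_rot: [-89.9, -0.1, 98.2]
contact_force: [-0.5, 0.4, 0.2]
gripper_width: 0.0749
```

>>> {"op": "apply_moves", "data": {"deltas": [{"tx": 0,"ty": 0,"tz": 0,"turn": 0,"gripper": 0.075},{"tx": 0,"ty": 0,"tz": 0,"turn": 0,"gripper": 0.075}]}}

```text
time_s: 10.15
tcp_pos: [0.5172, -0.3229, 0.1303]
eef_rot: [-90.0, 0.0, 98.4]
contact_force: [0.1, 0.5, -0.1]
gripper_width: 0.075
```

```bash
python3 -c "
from h import *
for n in ('side','top'):
    p,d=capture(n); cv2.imwrite(f'pics/{n}6.png',p[:,:,::-1]); np.save(f'{n}6.npy',d)
crop('pics/side6.png','pics/c6.png',230,110,120,100,6)
to(.517,-.325,.011,98.7)"
```

```text
t=10.25 tcp [ 0.5177 -0.3229  0.1311] rpy [-9.008e+01  4.000e-02  9.843e+01] F [ 0.2 -1.   0.7] M [ 0.02  0.09 -0.03] w 0.0747
d tx,ty,tz [-0.0019  0.1201  0.0011] turnvec [ 0.0013 -0.0047 -0.0007] j [-13.6  18.2 -14.4   0.  -57.3  22.1]
```

View pics/c6.png

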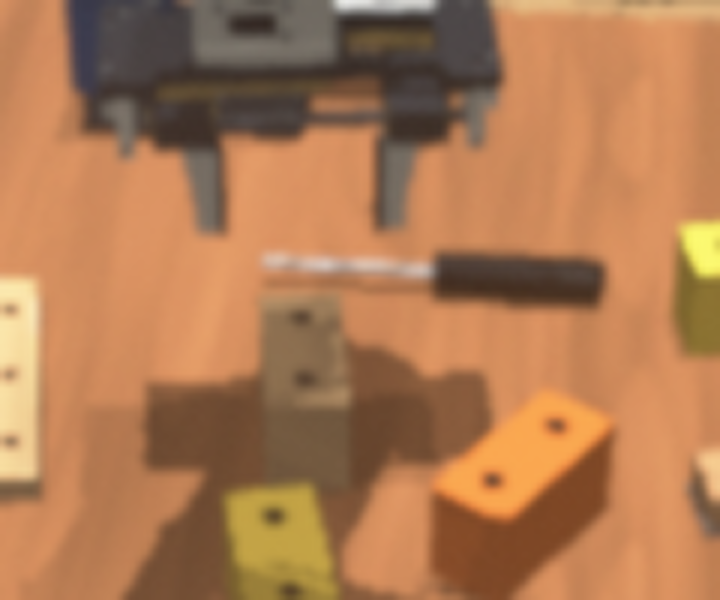

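```bash
python3 -c "
from h import *
for p in [(344,227),(380,245),(370,266),(332,243)]: print(ray('top',*p,.06).round(3))"
```

```text
[ 0.435 -0.226  0.06 ]
[ 0.394 -0.303  0.06 ]
[ 0.348 -0.279  0.06 ]
[ 0.401 -0.198  0.06 ]
```

>>> {"op": "apply_moves", "data": {"deltas": [{"tx": -0.002,"ty": 0.02,"tz": 0.001,"turn": -0.005,"gripper": 0.068},{"tx": -0.002,"ty": 0.045,"tz": 0.001,"turn": -0.005,"gripper": 0.068},{"tx": -0.002,"ty": 0.065,"tz": 0.001,"turn": -0.005,"gripper": 0.068},{"tx": -0.002,"ty": 0.078,"tz": 0.001,"turn": -0.005,"gripper": 0.068},{"tx": -0.002,"ty": 0.085,"tz": 0.001,"turn": -0.005,"gripper": 0.068}]}}

```text
time_s: 10.75
tcp_pos: [0.5162, -0.3252, 0.0446]
eef_rot: [-90.0, -0.0, 98.7]
contact_force: [-0.2, -0.2, 0.4]
gripper_width: 0.0681
```

>>> {"op": "apply_moves", "data": {"deltas": [{"tx": 0,"ty": 0.008,"tz": 0,"turn": 0,"gripper": 0.068},{"tx": 0,"ty": 0.016,"tz": 0,"turn": 0,"gripper": 0.068},{"tx": 0,"ty": 0.024,"tz": 0,"turn": 0,"gripper": 0.068},{"tx": 0,"ty": 0.03,"tz": 0,"turn": 0,"gripper": 0.068},{"tx": 0,"ty": 0.033,"tz": 0,"turn": 0,"gripper": 0.068}]}}

```text
time_s: 11.25
tcp_pos: [0.5158, -0.3257, 0.0114]
eef_rot: [-90.0, -0.0, 98.6]
contact_force: [0.1, -0.5, -0.2]
gripper_width: 0.0682
```

>>> {"op": "apply_moves", "data": {"deltas": [{"tx": 0,"ty": 0,"tz": 0,"turn": 0,"gripper": 0.05},{"tx": 0,"ty": 0,"tz": 0,"turn": 0,"gripper": 0.035},{"tx": 0,"ty": 0,"tz": 0,"turn": 0,"gripper": 0.035},{"tx": 0,"ty": 0,"tz": 0,"turn": 0,"gripper": 0.035},{"tx": 0,"ty": 0,"tz": 0,"turn": 0,"gripper": 0.035}], "newtons": 8}}

```text
time_s: 11.75
tcp_pos: [0.5164, -0.3259, 0.0124]
eef_rot: [-90.0, 0.0, 98.6]
contact_force: [0.5, 1.0, 1.1]
gripper_width: 0.0449
```

>>> {"op": "apply_moves", "data": {"deltas": [{"tx": 0,"ty": 0,"tz": 0,"turn": 0,"gripper": 0.03},{"tx": 0,"ty": 0,"tz": 0,"turn": 0,"gripper": 0.03}], "newtons": 55}}

```text
time_s: 11.95
tcp_pos: [0.5163, -0.3259, 0.0125]
eef_rot: [-90.0, 0.0, 98.6]
contact_force: [-0.2, 0.2, 3.3]
gripper_width: 0.0447
```

```bash
python3 -c "
from h import *
to(.517,-.325,.13,98.7)"
```

```text
t=11.95 tcp [ 0.5163 -0.3259  0.0125] rpy [-9.003e+01  2.000e-02  9.865e+01] F [-0.2  0.2  3.3] M [ 0.13  0.11 -0.01] w 0.0447
d tx,ty,tz [ 0.0007 -0.1175 -0.0009] turnvec [ 0.0006 -0.0009 -0.0004] j [-13.9  25.9 -21.    0.  -43.1  22.6]
```

Held (44.7 mm). Lifting.

>>> {"op": "apply_moves", "data": {"deltas": [{"tx": 0,"ty": -0.015,"tz": 0,"turn": 0,"gripper": 0.03},{"tx": 0,"ty": -0.04,"tz": 0,"turn": 0,"gripper": 0.03},{"tx": 0,"ty": -0.07,"tz": 0,"turn": 0,"gripper": 0.03},{"tx": 0,"ty": -0.1,"tz": 0,"turn": 0,"gripper": 0.03},{"tx": 0,"ty": -0.118,"tz": 0,"turn": 0,"gripper": 0.03}]}}

```text
time_s: 12.45
tcp_pos: [0.5163, -0.3259, 0.132]
eef_rot: [-90.1, 0.0, 98.6]
contact_force: [0.7, 0.5, -2.1]
gripper_width: 0.0444
```

```bash
python3 -c "
from h import *
to(.5236,.0945,.13,87.1)"
```

```text
t=12.45 tcp [ 0.5163 -0.3259  0.132 ] rpy [-9.007e+01  3.000e-02  9.864e+01] F [ 0.7  0.5 -2.1] M [-0.02 -0.    0.03] w 0.0444
d tx,ty,tz [ 0.4145  0.0018 -0.0703] turnvec [ 0.0013  0.2014 -0.0004] j [-13.9  18.2 -14.3   0.  -57.5  22.6]
```

>>> {"op": "apply_moves", "data": {"deltas": [{"tx": 0.025,"ty": 0,"tz": -0.005,"turn": 0.02,"gripper": 0.03},{"tx": 0.068,"ty": 0,"tz": -0.012,"turn": 0.05,"gripper": 0.03},{"tx": 0.113,"ty": 0,"tz": -0.02,"turn": 0.08,"gripper": 0.03},{"tx": 0.158,"ty": 0,"tz": -0.027,"turn": 0.11,"gripper": 0.03},{"tx": 0.203,"ty": 0,"tz": -0.034,"turn": 0.14,"gripper": 0.03}]}}

```text
time_s: 12.95
tcp_pos: [0.5182, -0.1183, 0.1295]
eef_rot: [-89.9, -0.0, 90.5]
contact_force: [1.4, 1.1, -2.6]
gripper_width: 0.0449
```

```bash
python3 -c "
from h import *
to(.5236,.0945,.13,87.1)"
```

```text
t=12.95 tcp [ 0.5182 -0.1183  0.1295] rpy [-8.993e+01 -2.000e-02  9.050e+01] F [ 1.4  1.1 -2.6] M [ 0.1  -0.13  0.01] w 0.0449
d tx,ty,tz [ 0.2128 -0.0004 -0.0073] turnvec [-0.0012  0.0594  0.0002] j [  8.3  11.4 -24.1  -0.  -54.5  -7.7]
```

>>> {"op": "apply_moves", "data": {"deltas": [{"tx": 0.048,"ty": 0,"tz": -0.002,"turn": 0.015,"gripper": 0.03},{"tx": 0.096,"ty": 0,"tz": -0.003,"turn": 0.03,"gripper": 0.03},{"tx": 0.144,"ty": 0,"tz": -0.005,"turn": 0.045,"gripper": 0.03},{"tx": 0.185,"ty": 0,"tz": -0.007,"turn": 0.059,"gripper": 0.03},{"tx": 0.21,"ty": 0,"tz": -0.007,"turn": 0.059,"gripper": 0.03}]}}

```text
time_s: 13.45
tcp_pos: [0.5233, 0.0928, 0.1297]
eef_rot: [-90.0, -0.0, 87.3]
contact_force: [0.8, -0.3, -2.1]
gripper_width: 0.0449
```

>>> {"op": "apply_moves", "data": {"deltas": [{"tx": 0,"ty": 0.02,"tz": 0,"turn": 0,"gripper": 0.03},{"tx": 0,"ty": 0.045,"tz": 0,"turn": 0,"gripper": 0.03},{"tx": 0,"ty": 0.065,"tz": 0,"turn": 0,"gripper": 0.03},{"tx": 0,"ty": 0.08,"tz": 0,"turn": 0,"gripper": 0.03},{"tx": 0,"ty": 0.09,"tz": 0,"turn": 0,"gripper": 0.03}]}}

```text
time_s: 13.95
tcp_pos: [0.5227, 0.0896, 0.0384]
eef_rot: [-89.9, 0.1, 87.2]
contact_force: [-0.3, -0.3, -3.2]
gripper_width: 0.045
```

```bash
python3 -c "
from h import *
for n in ('side','top'):
    p,d=capture(n); cv2.imwrite(f'pics/{n}7.png',p[:,:,::-1]); np.save(f'{n}7.npy',d)
crop('pics/side7.png','pics/c7.png',190,220,150,140,5)
crop('pics/top7.png','pics/t7.png',105,140,170,120,4)
to(.5236,.0945,.0275,87.1)"
```

```text
t=14.05 tcp [0.5226 0.0895 0.0385] rpy [-89.83   0.09  87.21] F [ 0.6  0.  -3.2] M [ 0.06  0.12 -0.02] w 0.0447
d tx,ty,tz [ 0.0051  0.011  -0.0008] turnvec [-0.003   0.002  -0.0016] j [ 30.9  17.8 -30.   -0.  -42.4 -33.7]
```

View pics/c7.png

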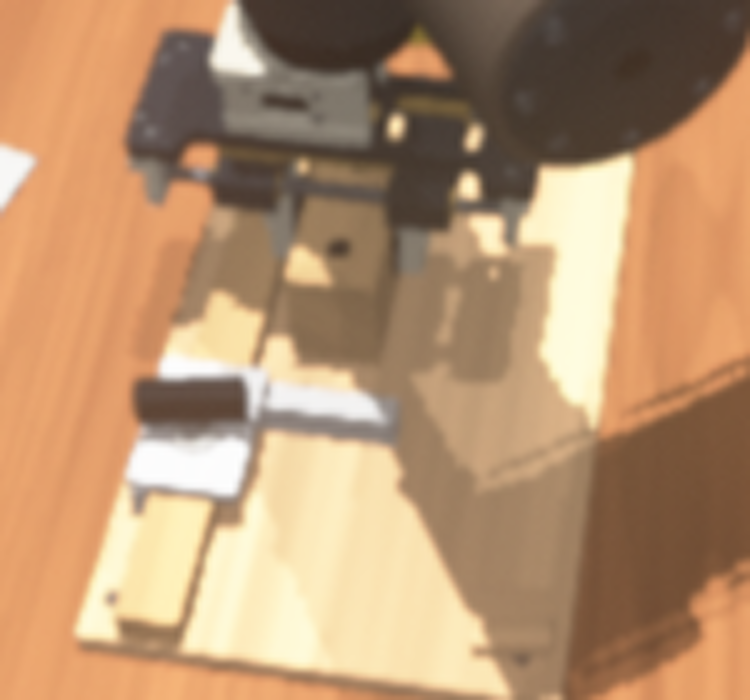

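View pics/t7.png

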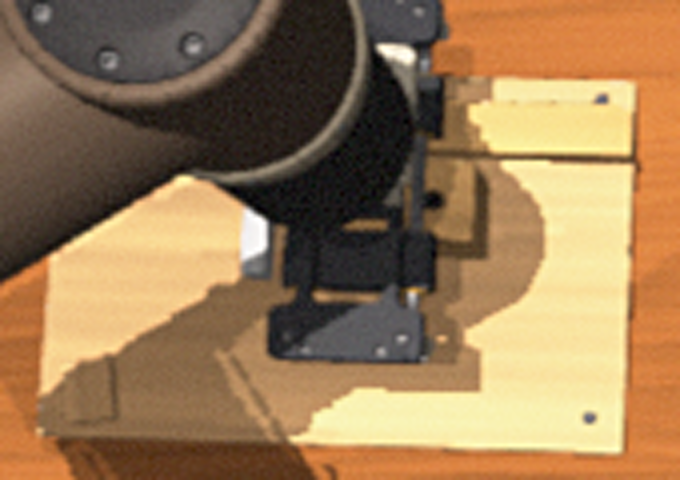

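The block hovers about 11 mm above the board, in front of the fence and short of the stop, with the fence-side finger above the fence. Lowering.

>>> {"op": "apply_moves", "data": {"deltas": [{"tx": 0,"ty": 0.003,"tz": 0,"turn": 0.002,"gripper": 0.03},{"tx": 0,"ty": 0.006,"tz": 0,"turn": 0.002,"gripper": 0.03},{"tx": 0,"ty": 0.009,"tz": 0,"turn": 0.002,"gripper": 0.03},{"tx": 0,"ty": 0.009,"tz": 0,"turn": 0.002,"gripper": 0.03},{"tx": 0,"ty": 0.009,"tz": 0,"turn": 0.002,"gripper": 0.03}]}}

```text
time_s: 14.55
tcp_pos: [0.524, 0.0901, 0.0313]
eef_rot: [-90.0, -0.0, 87.1]
contact_force: [-0.6, 0.5, -2.6]
gripper_width: 0.0449
```

```bash
python3 -c "
from h import *
to(.5396,.1137,.0275,87.1)"
```

```text
t=14.55 tcp [0.524  0.0901 0.0313] rpy [-9.001e+01 -1.000e-02  8.712e+01] F [-0.6  0.5 -2.6] M [-0.02  0.11  0.02] w 0.0449
d tx,ty,tz [ 0.0244  0.0038 -0.0144] turnvec [0.0002 0.0004 0.0001] j [ 30.9  18.4 -30.3   0.  -41.2 -33.8]
```

>>> {"op": "apply_moves", "data": {"deltas": [{"tx": 0,"ty": 0.001,"tz": 0,"turn": 0,"gripper": 0.03},{"tx": 0,"ty": 0.002,"tz": 0,"turn": 0,"gripper": 0.03},{"tx": 0,"ty": 0.003,"tz": 0,"turn": 0,"gripper": 0.03},{"tx": 0,"ty": 0.003,"tz": 0,"turn": 0,"gripper": 0.03}]}}

```text
time_s: 14.95
tcp_pos: [0.5238, 0.09, 0.0279]
eef_rot: [-90.0, 0.0, 87.1]
contact_force: [-0.0, -1.2, -2.2]
gripper_width: 0.0449
```

>>> {"op": "apply_moves", "data": {"deltas": [{"tx": 0,"ty": 0.0005,"tz": 0,"turn": 0,"gripper": 0.03},{"tx": 0,"ty": 0.001,"tz": 0,"turn": 0,"gripper": 0.03},{"tx": 0,"ty": 0.001,"tz": 0,"turn": 0,"gripper": 0.03}]}}

```text
time_s: 15.25
tcp_pos: [0.5239, 0.0901, 0.0274]
eef_rot: [-90.0, 0.0, 87.1]
contact_force: [-1.9, -0.7, 2.9]
gripper_width: 0.0443
```

Block stands lightly on the board (force z changed by +5 N). Sliding towards the corner.

>>> {"op": "apply_moves", "data": {"deltas": [{"tx": 0.004,"ty": -0.0003,"tz": -0.003,"turn": 0,"gripper": 0.03},{"tx": 0.008,"ty": -0.0003,"tz": -0.006,"turn": 0,"gripper": 0.03},{"tx": 0.012,"ty": -0.0003,"tz": -0.009,"turn": 0,"gripper": 0.03},{"tx": 0.016,"ty": -0.0003,"tz": -0.012,"turn": 0,"gripper": 0.03},{"tx": 0.018,"ty": -0.0003,"tz": -0.012,"turn": 0,"gripper": 0.03}]}}

```text
time_s: 15.75
tcp_pos: [0.5376, 0.1079, 0.0274]
eef_rot: [-90.0, -0.0, 87.1]
contact_force: [-0.6, -3.0, 1.8]
gripper_width: 0.0453
```

```bash
python3 -c "
from h import *
to(.5396,.1137,.0275,87.1)"
```

```text
t=15.75 tcp [0.5376 0.1079 0.0274] rpy [-90.04  -0.    87.14] F [-0.6 -3.   1.8] M [-0.92  0.03  0.04] w 0.0453
d tx,ty,tz [ 0.0059 -0.0001 -0.0017] turnvec [0.0006 0.0007 0.0001] j [ 31.8  20.  -28.5   0.  -41.5 -34.7]
```

Now the fence first, in small steps.

>>> {"op": "apply_moves", "data": {"deltas": [{"tx": 0,"ty": 0,"tz": -0.001,"turn": 0,"gripper": 0.03},{"tx": 0,"ty": 0,"tz": -0.0015,"turn": 0,"gripper": 0.03},{"tx": 0,"ty": 0,"tz": -0.0015,"turn": 0,"gripper": 0.03}]}}

```text
time_s: 16.05
tcp_pos: [0.5385, 0.1078, 0.0274]
eef_rot: [-90.0, -0.0, 87.1]
contact_force: [-1.1, 1.9, 2.3]
gripper_width: 0.0449
```

>>> {"op": "apply_moves", "data": {"deltas": [{"tx": 0,"ty": 0,"tz": -0.0005,"turn": 0,"gripper": 0.03},{"tx": 0,"ty": 0,"tz": -0.001,"turn": 0,"gripper": 0.03},{"tx": 0,"ty": 0,"tz": -0.001,"turn": 0,"gripper": 0.03}]}}

```text
time_s: 16.35
tcp_pos: [0.5392, 0.1074, 0.0274]
eef_rot: [-90.0, -0.0, 87.1]
contact_force: [-3.3, 2.0, 3.8]
gripper_width: 0.0445
```

>>> {"op": "apply_moves", "data": {"deltas": [{"tx": 0,"ty": 0,"tz": -0.0005,"turn": 0,"gripper": 0.03},{"tx": 0,"ty": 0,"tz": -0.001,"turn": 0,"gripper": 0.03},{"tx": 0,"ty": 0,"tz": -0.001,"turn": 0,"gripper": 0.03}]}}

```text
time_s: 16.65
tcp_pos: [0.5394, 0.1073, 0.0274]
eef_rot: [-89.9, 0.0, 87.1]
contact_force: [-8.6, 3.0, 7.3]
gripper_width: 0.0448
```

>>> {"op": "apply_moves", "data": {"deltas": [{"tx": 0,"ty": 0,"tz": -0.0005,"turn": 0,"gripper": 0.03},{"tx": 0,"ty": 0,"tz": -0.0005,"turn": 0,"gripper": 0.03},{"tx": 0,"ty": 0,"tz": -0.0005,"turn": 0,"gripper": 0.03}]}}

```text
time_s: 16.95
tcp_pos: [0.5394, 0.1073, 0.0274]
eef_rot: [-89.9, 0.0, 87.1]
contact_force: [-10.2, 5.3, 7.9]
gripper_width: 0.0444
```

```bash
python3 -c "
from h import *
to(.5396,.1137,.0275,87.1)"
```

```text
t=16.95 tcp [0.5394 0.1073 0.0274] rpy [-8.989e+01  1.000e-02  8.710e+01] F [-10.2   5.3   7.9] M [ 1.67  3.62 -0.11] w 0.0444
d tx,ty,tz [ 0.0064 -0.0001  0.0001] turnvec [-0.002  -0.0001 -0.0002] j [ 31.6  20.2 -28.1  -0.1 -41.8 -34.5]
```

Fence reached (x=0.5394 as computed). Easing it and lifting slightly, then sliding to the stop.

>>> {"op": "apply_moves", "data": {"deltas": [{"tx": 0,"ty": -0.0005,"tz": 0.0008,"turn": 0,"gripper": 0.03},{"tx": 0.0015,"ty": -0.0005,"tz": 0.0008,"turn": 0,"gripper": 0.03},{"tx": 0.003,"ty": -0.0005,"tz": 0.0008,"turn": 0,"gripper": 0.03},{"tx": 0.0045,"ty": -0.0005,"tz": 0.0008,"turn": 0,"gripper": 0.03},{"tx": 0.0045,"ty": -0.0005,"tz": 0.0008,"turn": 0,"gripper": 0.03}]}}

```text
time_s: 17.45
tcp_pos: [0.5396, 0.1113, 0.0275]
eef_rot: [-89.9, 0.1, 87.1]
contact_force: [-3.5, -3.3, 1.1]
gripper_width: 0.0445
```

>>> {"op": "apply_moves", "data": {"deltas": [{"tx": 0.0005,"ty": 0,"tz": 0,"turn": 0,"gripper": 0.03},{"tx": 0.001,"ty": 0,"tz": 0,"turn": 0,"gripper": 0.03},{"tx": 0.001,"ty": 0,"tz": 0,"turn": 0,"gripper": 0.03}]}}

```text
time_s: 17.75
tcp_pos: [0.5397, 0.1126, 0.0275]
eef_rot: [-89.9, 0.0, 87.1]
contact_force: [-4.3, -1.9, -2.5]
gripper_width: 0.0446
```

```bash
python3 -c "
from h import *
to(.5396,.1137,.0275,87.1)"
```

```text
t=17.75 tcp [0.5397 0.1126 0.0275] rpy [-8.994e+01  3.000e-02  8.710e+01] F [-4.3 -1.9 -2.5] M [-0.97  1.72 -0.18] w 0.0446
d tx,ty,tz [ 0.0011 -0.      0.0001] turnvec [-0.0011  0.0001 -0.0005] j [ 32.1  20.3 -28.   -0.  -41.8 -35. ]
```

>>> {"op": "apply_moves", "data": {"deltas": [{"tx": 0.0005,"ty": 0,"tz": 0,"turn": 0,"gripper": 0.03},{"tx": 0.001,"ty": 0,"tz": 0,"turn": 0,"gripper": 0.03},{"tx": 0.001,"ty": 0,"tz": 0,"turn": 0,"gripper": 0.03}]}}

```text
time_s: 18.05
tcp_pos: [0.5397, 0.1137, 0.0275]
eef_rot: [-89.9, 0.0, 87.1]
contact_force: [-5.1, -1.8, -3.3]
gripper_width: 0.045
```

>>> {"op": "apply_moves", "data": {"deltas": [{"tx": 0.0005,"ty": 0,"tz": 0,"turn": 0,"gripper": 0.03},{"tx": 0.0005,"ty": 0,"tz": 0,"turn": 0,"gripper": 0.03},{"tx": 0.0005,"ty": 0,"tz": 0,"turn": 0,"gripper": 0.03}]}}

```text
time_s: 18.35
tcp_pos: [0.5397, 0.1138, 0.0275]
eef_rot: [-89.9, 0.0, 87.1]
contact_force: [-3.7, -4.4, -3.0]
gripper_width: 0.0447
```

>>> {"op": "apply_moves", "data": {"deltas": [{"tx": 0.0005,"ty": 0,"tz": 0,"turn": 0,"gripper": 0.03},{"tx": 0.0005,"ty": 0,"tz": 0,"turn": 0,"gripper": 0.03},{"tx": 0.0005,"ty": 0,"tz": 0,"turn": 0,"gripper": 0.03}]}}

```text
time_s: 18.65
tcp_pos: [0.5397, 0.1138, 0.0276]
eef_rot: [-89.9, 0.1, 87.1]
contact_force: [-2.8, -6.4, -2.8]
gripper_width: 0.0449
```

```bash
python3 -c "
from h import *
to(.5396,.1137,.0275,87.1)"
```

```text
t=18.65 tcp [0.5397 0.1138 0.0276] rpy [-8.992e+01  8.000e-02  8.710e+01] F [-2.8 -6.4 -2.8] M [-2.44  1.26 -0.12] w 0.0449
d tx,ty,tz [-0.0001  0.0001  0.0001] turnvec [-0.0013  0.     -0.0014] j [ 32.3  20.3 -27.9   0.  -41.9 -35.2]
```

Both contacts are made. Building up both pushes, with a light bearing on the board.

>>> {"op": "apply_moves", "data": {"deltas": [{"tx": 0.0003,"ty": 0.0003,"tz": -0.0003,"turn": 0,"gripper": 0.03},{"tx": 0.0006,"ty": 0.0003,"tz": -0.0006,"turn": 0,"gripper": 0.03},{"tx": 0.001,"ty": 0.0003,"tz": -0.0009,"turn": 0,"gripper": 0.03},{"tx": 0.001,"ty": 0.0003,"tz": -0.0009,"turn": 0,"gripper": 0.03},{"tx": 0.001,"ty": 0.0003,"tz": -0.0009,"turn": 0,"gripper": 0.03}]}}

```text
time_s: 19.15
tcp_pos: [0.5397, 0.1138, 0.0275]
eef_rot: [-89.8, 0.2, 87.1]
contact_force: [-7.0, -10.6, 4.2]
gripper_width: 0.0447
```

```bash
python3 -c "
from h import *
to(.5396,.1137,.0275,87.1)"
```

```text
t=19.15 tcp [0.5397 0.1138 0.0275] rpy [-89.83   0.15  87.09] F [ -7.  -10.6   4.2] M [-3.44  2.63 -0.21] w 0.0447
d tx,ty,tz [-0.0001  0.      0.0001] turnvec [-0.0029 -0.0001 -0.0027] j [ 32.3  20.4 -27.8   0.  -42.  -35.2]
```

>>> {"op": "apply_moves", "data": {"deltas": [{"tx": 0.0002,"ty": -0.0003,"tz": -0.0004,"turn": 0,"gripper": 0.03},{"tx": 0.0004,"ty": -0.0003,"tz": -0.0008,"turn": 0,"gripper": 0.03},{"tx": 0.0006,"ty": -0.0003,"tz": -0.0011,"turn": 0,"gripper": 0.03},{"tx": 0.0006,"ty": -0.0003,"tz": -0.0011,"turn": 0,"gripper": 0.03},{"tx": 0.0006,"ty": -0.0003,"tz": -0.0011,"turn": 0,"gripper": 0.03}]}}

```text
time_s: 19.65
tcp_pos: [0.5397, 0.1138, 0.0275]
eef_rot: [-89.7, 0.2, 87.1]
contact_force: [-10.4, -9.9, 6.4]
gripper_width: 0.0445
```

```bash
python3 -c "
from h import *
for n in ('side','top'):
    p,d=capture(n); cv2.imwrite(f'pics/{n}8.png',p[:,:,::-1]); np.save(f'{n}8.npy',d)
crop('pics/side8.png','pics/c8.png',190,220,150,140,5)
crop('pics/top8.png','pics/t8.png',105,140,170,120,4)
to(.5396,.1137,.0275,87.1)"
```

```text
t=19.75 tcp [0.5397 0.1138 0.0276] rpy [-89.73   0.21  87.08] F [-10.1 -10.5   6.8] M [-3.55  3.58 -0.16] w 0.0446
d tx,ty,tz [-0.0001  0.0001  0.0001] turnvec [-0.0048 -0.0004 -0.0036] j [ 32.3  20.5 -27.7   0.  -42.2 -35.2]
```

View pics/c8.png

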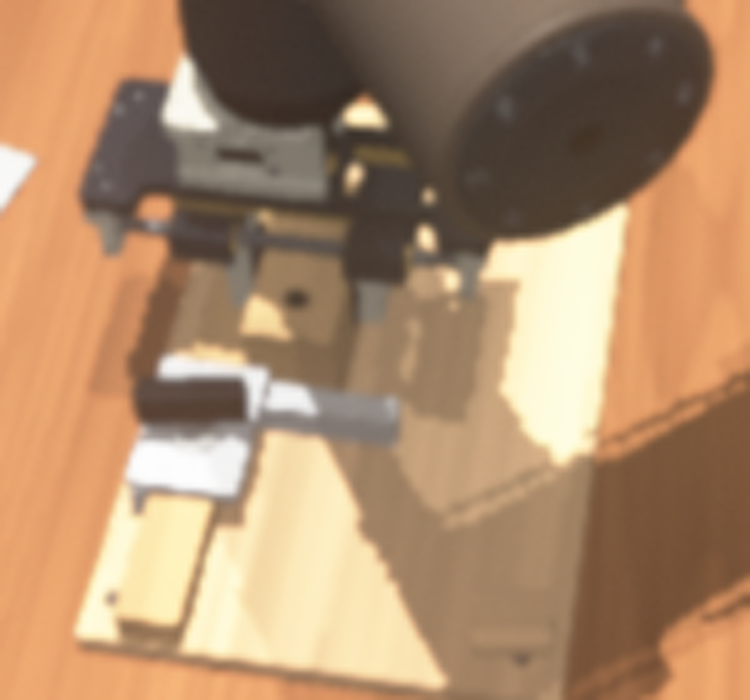

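View pics/t8.png

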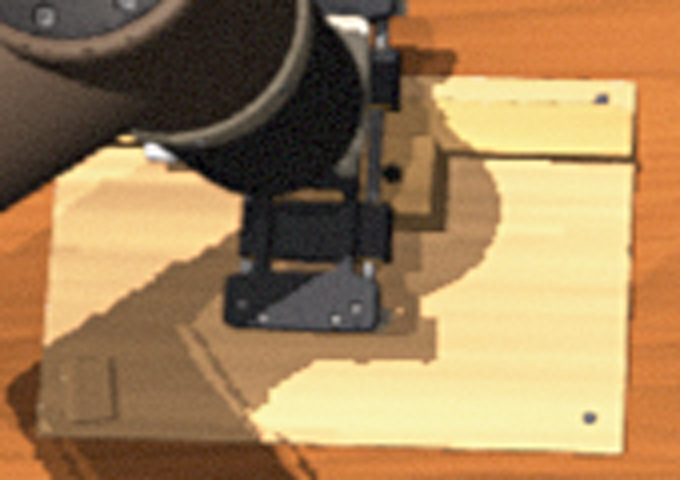

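The block is home against fence and stop, and the stop and wing are unchanged. Forces are x −10, y −10.5, with about 9 N of bearing, so I lighten the bearing and add a little push.

>>> {"op": "apply_moves", "data": {"deltas": [{"tx": 0,"ty": -0.0006,"tz": 0,"turn": 0,"gripper": 0.03},{"tx": 0.0003,"ty": -0.0006,"tz": -0.0002,"turn": 0,"gripper": 0.03},{"tx": 0.0006,"ty": -0.0006,"tz": -0.0004,"turn": 0,"gripper": 0.03},{"tx": 0.0006,"ty": -0.0006,"tz": -0.0004,"turn": 0,"gripper": 0.03},{"tx": 0.0006,"ty": -0.0006,"tz": -0.0004,"turn": 0,"gripper": 0.03}]}}

```text
time_s: 20.25
tcp_pos: [0.5397, 0.1139, 0.0277]
eef_rot: [-89.7, 0.3, 87.1]
contact_force: [-8.8, -12.5, 3.5]
gripper_width: 0.0446
```

```bash
python3 -c "
from h import *
to(.5396,.1137,.0275,87.1)"
```

```text
t=20.25 tcp [0.5397 0.1139 0.0277] rpy [-89.67   0.26  87.07] F [ -8.8 -12.5   3.5] M [-4.33  3.2  -0.08] w 0.0446
d tx,ty,tz [-0.0002  0.0002  0.0001] turnvec [-0.0058 -0.0006 -0.0045] j [ 32.3  20.5 -27.7   0.  -42.3 -35.2]
```

>>> {"op": "apply_moves", "data": {"deltas": [{"tx": 0,"ty": -0.0003,"tz": -0.0003,"turn": 0,"gripper": 0.03},{"tx": 0.0003,"ty": -0.0003,"tz": -0.0007,"turn": 0,"gripper": 0.03},{"tx": 0.0005,"ty": -0.0003,"tz": -0.001,"turn": 0,"gripper": 0.03},{"tx": 0.0005,"ty": -0.0003,"tz": -0.001,"turn": 0,"gripper": 0.03},{"tx": 0.0005,"ty": -0.0003,"tz": -0.001,"turn": 0,"gripper": 0.03}]}}

```text
time_s: 20.75
tcp_pos: [0.5397, 0.1138, 0.0277]
eef_rot: [-89.6, 0.3, 87.0]
contact_force: [-11.7, -12.6, 4.7]
gripper_width: 0.0446
```

```bash
python3 -c "
from h import *
to(.5396,.1137,.0275,87.1)"
```

```text
t=20.75 tcp [0.5397 0.1138 0.0277] rpy [-89.57   0.31  87.05] F [-11.7 -12.6   4.7] M [-4.31  4.19 -0.03] w 0.0446
d tx,ty,tz [-0.0001  0.0002  0.0001] turnvec [-0.0076 -0.0009 -0.0053] j [ 32.3  20.5 -27.5  -0.  -42.4 -35.2]
```

>>> {"op": "apply_moves", "data": {"deltas": [{"tx": 0,"ty": 0,"tz": 0,"turn": 0,"gripper": 0.03},{"tx": 0,"ty": 0,"tz": 0,"turn": 0,"gripper": 0.03},{"tx": 0,"ty": 0,"tz": 0,"turn": 0,"gripper": 0.03},{"tx": 0,"ty": 0,"tz": 0,"turn": 0,"gripper": 0.03},{"tx": 0,"ty": 0,"tz": 0,"turn": 0,"gripper": 0.03}]}}

```text
time_s: 21.25
tcp_pos: [0.5397, 0.1138, 0.0277]
eef_rot: [-89.6, 0.3, 87.1]
contact_force: [-10.6, -13.2, 3.9]
gripper_width: 0.045
```

```bash
python3 - <<'E'
from h import *
for n in ('side','top'):
    p,d=capture(n); cv2.imwrite(f'pics/{n}9.png',p[:,:,::-1]); np.save(f'{n}9.npy',d)
crop('pics/side9.png','pics/c9.png',215,255,70,60,10)
to(.5396,.1137,.0275,87.1)
v,u=np.mgrid[:420,:560]
for k in (5,9):
    S=cloud("side",np.load(f"side{k}.npy"))
    m=(S[:,:,2]>.074)&(S[:,:,2]<.092)&(u>205)&(u<241)&(v>290)&(v<325)&(S[:,:,1]>.18); Q=S[m]; print("wing",len(Q),Q.mean(0).round(4),cv2.minAreaRect(Q[:,:2].astype('f4')*1000))
    m=(S[:,:,2]>.031)&(S[:,:,2]<.042)&(S[:,:,0]>.498)&(S[:,:,0]<.55)&(S[:,:,1]>.16)&(u<285)&(v>285)&(v<315)
    Q=S[m]; print("plate",len(Q),Q.mean(0).round(4),cv2.minAreaRect(Q[:,:2].astype('f4')*1000))
# expected block outline with estimated jig
ex=np.array([.9987,-.0506]);ey=np.array([.0506,.9987]);c=np.array([.5397,.1138])
pts=[np.r_[c+a*ex*.0225+b*ey*.05,.075] for a,b in((1,1),(-1,1),(-1,-1),(1,-1))]
print("side px of expected top corners",proj("side",pts).round(1).tolist(),"top px",proj("top",pts).round(1).tolist())
S=cloud("side",np.load("side9.npy"));m=(S[:,:,2]>.068)&(S[:,:,2]<.084)&(S[:,:,1]<.166)&(S[:,:,1]>.10)&(S[:,:,0]>.515)&(S[:,:,0]<.565)&(u<275)&(v>260)&(v<300)
Q=S[m];print("blocktop",len(Q),Q.mean(0).round(4),Q.min(0).round(4),Q.max(0).round(4))
E
```

```text
t=21.35 tcp [0.5397 0.1138 0.0277] rpy [-89.57   0.3   87.05] F [-12.1 -12.4   4.4] M [-4.34  4.2  -0.09] w 0.0451
d tx,ty,tz [-0.0001  0.0002  0.0001] turnvec [-0.0075 -0.0008 -0.0053] j [ 32.3  20.5 -27.5  -0.  -42.4 -35.2]
wing 156 [0.5827 0.2041 0.0825] ((583.3319091796875, 202.43580627441406), (50.887359619140625, 16.752212524414062), 9.85737419128418)
plate 132 [0.5247 0.1734 0.0379] ((523.9612426757812, 171.6647491455078), (17.444704055786133, 51.91617202758789), 89.4343032836914)
wing 161 [0.5822 0.2041 0.0822] ((583.2985229492188, 202.68911743164062), (50.82916259765625, 17.889638900756836), 8.430874824523926)
plate 151 [0.5252 0.1723 0.0377] ((523.6143798828125, 170.8239288330078), (18.86937141418457, 51.73491668701172), 86.86338806152344)
side px of expected top corners [[238.4, 286.8], [257.1, 289.1], [264.9, 257.2], [247.4, 255.2]] top px [[168.0, 172.2], [166.7, 192.1], [211.9, 193.4], [212.9, 173.5]]
blocktop 356 [0.5429 0.1409 0.076 ] [0.5157 0.1001 0.068 ] [0.5647 0.1653 0.0808]
```

View pics/c9.png

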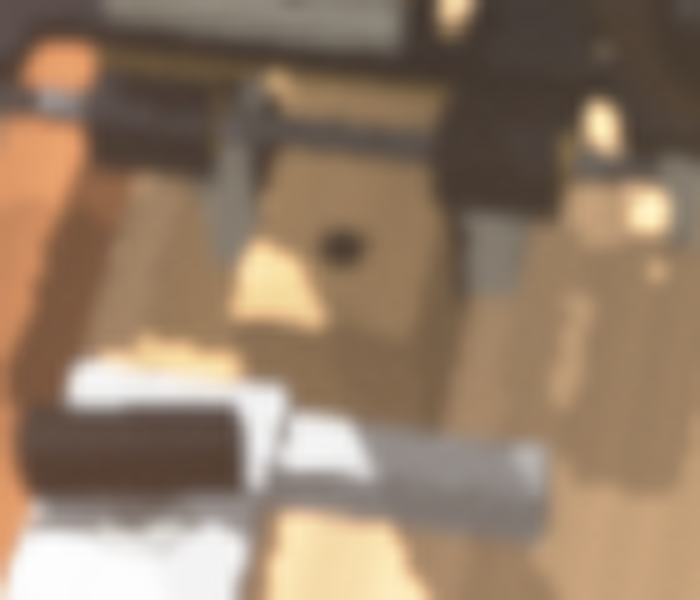

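The close crop shows the block's end (crop 240–420, 330–420) right at the plate, its far side at the fence, and the wing still square. The forces are steady, so I hand in.

```bash
python3 -c "
from h import *
print(r.close_job())
s=r.get_state(); print(s['time_s'],s['contact_force'])"
```

```text
the job is handed in; nothing more can be done
None
the job is handed in; nothing more can be done
```

The side stop is locked and the beech block is seated in the corner, still gripped and pressed against fence and stop when I handed in. The run took about 21 s of the 72 s allowed.

- **Locking the stop:** I turned the wing knob clockwise to about 1.39 rad by tool yaw. The depth picture gives roughly 1.35–1.37, so it counts as locked. The stop stayed put to about 1 mm, both after turning and while pressed.
- **Placing the block:** I picked the beech block out from the yellow, orange and olive look-alikes, stood it on the board holes up, and slid it home. The tool stopped within a millimetre of the seated position I had computed.
- **Pressing:** The last readings were about 12 N towards the fence and 12.5 N towards the stop, with about 7 N bearing down on the board. Friction takes part of each push, so the true contact forces are somewhat lower than the wrist shows.

**Checks that failed or disagreed:**
- The first close on the knob missed. The pictures put the fingertips about 17 mm above the reported tool point, not 17 mm below as the text says. I opened, went about 32 mm lower, and the second grip held; nothing was disturbed.
- Under load the tool leans about 0.4° in roll and 0.3° in pitch, which may lean the block slightly. I saw no gap at the stop or the fence in the last picture.
- The downward push is a little more than the light touch I aimed for.

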